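Scoop salvaged capacitors into the spares drawer

TASK

Pull the blue drawer well open, then use the red scoop to gather the three blue capacitors out of the yellow tray and tip them into the drawer; they may still hold a charge, so do not touch them with the fingers. Put the scoop back flat on the green mat and push the drawer fully shut with all three capacitors inside, leaving the other things on the bench where they are.

Things in the scene. Friction and masses are not known exactly. Their poses are not given: they have to be found in the camera images.
- unit_drawer0 (a joint): the blue-fronted drawer of the small grey drawer unit: opening in m, 0 = shut, 0.174 = the stop; it slides straight out towards the robot side (along the unit's own -x) with about 1 N of friction plus a little drag and stays where it is left
- unit: the fixed grey drawer unit, 250 deep (x) x 200 wide (y) x 105 mm high; origin at the centre of its underside, its own -x is the front, from which the drawer comes out
- unit_drawer0_handle (a point): middle of the drawer's steel bar handle: a bar 100 mm long, parallel to the unit's y, 11 mm thick, 35 mm in front of the drawer face (about 28 mm of clear gap behind the bar), 67 mm above the bench; it moves with the drawer, z is up
- drawer_floor (a point): centre of the drawer's inner floor (22 mm above the bench), axes as the unit's; moves with the drawer. Inside 205 (x) x 158 (y) mm; side walls 61 mm above this floor, front face 72 mm above it (94 mm above the bench, 15 mm thick). The front's inner face lies 102 mm from here along -x, its outer face 124 mm, the handle bar 159 mm. With the drawer at its stop the front 167 mm of the inside is open to the sky
- tray_floor (a point): centre of the inner floor of the fixed yellow tray, 5 mm above the bench, z up; inside 250 (x) x 120 (y) mm, walls 5 mm thick and 50 mm above the floor. The capacitors lie in the half towards the tray's own -x (the robot side), all more than 22 mm from the centre line across; all at least 9 mm clear of the side walls, so a scoop kept to the tray's centre line takes them all; the +x half is empty
- mat_top (a point): centre of the top of the fixed flat green mat, 170 (x) x 130 (y) x 5 mm thick, on which the scoop lives (top 5 mm above the bench)
- scoop_grip (a point): point to grip on the loose red scoop (160 g): centre of its upright black square post, 26 x 26 mm, 80 mm above the scoop's underside (post top at 108 mm); axes are the scoop's: z up when it lies flat, the mouth points to its own -x
- scoop_mouth (a point): middle of the front lip of the scoop at the level of its underside, 125 mm from the post's axis along the scoop's -x; z up when it lies flat. The pan is 112 mm wide outside, 106 inside; a thin ramp climbs from 1 mm at the lip to 4 mm 17 mm behind it, level with the flat 4 mm thick floor; side walls 34 mm high that start 5 mm behind the lip, back wall 38 mm high 113 mm behind the lip. The post's back is 138 mm behind the lip, the scoop's rearmost point
- cap_a_center (a point): centre of a blue capacitor with an aluminium end, a rigid cylinder 24 mm in diameter and 30 mm long (30 g) lying on its side; its own x is the cylinder's axis. It rolls, and slides on the smooth scoop (friction about 0.3)
- cap_b_center (a point): centre of a blue capacitor with an aluminium end, a rigid cylinder 24 mm in diameter and 30 mm long (30 g) lying on its side; its own x is the cylinder's axis. It rolls, and slides on the smooth scoop (friction about 0.3)
- cap_c_center (a point): centre of a blue capacitor with an aluminium end, a rigid cylinder 24 mm in diameter and 30 mm long (30 g) lying on its side; its own x is the cylinder's axis. It rolls, and slides on the smooth scoop (friction about 0.3)
- screwdriver: bystander, leave alone: yellow screwdriver; origin at its underside
- meter: bystander, leave alone: multimeter; origin at its underside
- pliers: bystander, leave alone: green pliers; origin at its underside
- cutters: bystander, leave alone: orange cutters; origin at its underside
- tape: bystander, leave alone: tape roll; origin at its underside
- board: bystander, leave alone: circuit board; origin at its underside
- mug: bystander, leave alone: white cup; origin at its underside
Mind the look-alikes: they are no part of the job. Of the things that look like the part that bears scoop_grip, the larger one is meant.

How it is judged:
By the outcome, as a careful person would: the job done as asked, in the order asked, and still so for the second after the job is handed in, with the robot touching nothing.
It also fails if it takes over 72 s, if anything falls off the work surface, if the arm or the gripper's body presses on something with over 40 N, if the wrist force passes 120 N, or if a joint passes its speed limit or range.

ROBOT

A 7-joint arm with a two-finger parallel gripper is mounted at the origin on the work surface. World frame = base frame: x ahead of the robot, y to its left, z up, the work surface at z = 0. Lengths are in mm, angles in degrees, forces in N, time in s.
With the tool pointing down it reaches from about 400 to 850 mm from the base axis. Payload 4.4 kg.
Tool frame: the origin (TCP) lies at the centre of the arm's flange, where the gripper is bolted on; the fingertips stand 199 mm ahead of it and the grasp point (between the pads) lies robot.pinch_z ahead of it (robot.pinch_z is the distance from the TCP to the grasp point, in mm); z points along the fingers, y is the line along which they close (so a half turn about z gives the same grasp; the last joint's range is limited). The gripper opens to 94 mm and grips with 3 to 60 N. Pads are 16 mm wide; open, the fingers measure 119 mm over their backs; the gripper's body (75 mm by 177 mm) begins 78 mm behind the grasp point.
Start: joints at [64.813, 36.005, 2.206, 86.941, -1.547, 57.084, -1.146], TCP at [237.373, -605.12, 404.678] pointing down, gripper open.
Joint ranges: [-175.42, 175.42], [-21.48, 121.26], [-71.46, 75.88], [10.55, 141.38], [-63.04, 243.04], [13.31, 113.54], [-168.57, 168.57]. Speed limits (degrees/s): [147.25, 147.25, 180, 180, 180, 180, 180].

INTERFACE

Orientations are given as [roll, pitch, yaw] about the fixed x, y, z axes, in that order (R = Rz(yaw) Ry(pitch) Rx(roll)).
In Python, from station import get_obs, viewer, ticket, robot gives the robot as it stands.
- The arm moves only by the tool apply_moves, never from a script. Its argument "targets" is a list of rows, each an object of numbers: "tx", "ty", "tz": the shift along the tool's x, y, z normalised to -1 to 1, where 1 is 8 cm; "rx", "ry", "rz": the turn, a rotation vector about the tool's x, y, z normalised to -1 to 1, where 1 is 60 degrees. A call has exactly 10 rows; each row is the pose to reach, as a shift and turn from the pose commanded when the call began, along the tool's axes at that moment; what a row does not reach only later rows make up. A row lasts 1/12 s, in which the tool goes at most 41.7 mm and 7.16 degrees, less where a joint would pass 70% of its speed; a pose out of reach is approached as far as the arm can. A call with a number of a shift or a turn outside -1 to 1 is refused whole. A call with a gripper value outside its range is refused whole. "grip" is the finger opening in mm, from 0 to 94, set as the call begins (left out, the last holds). The fingers move at their own pace and stop on an object; "force" is the grip in N (left out, the last holds). Time passes only in rows, so rows that repeat a pose let the fingers close, or fill a call up. It gives the time, the measured TCP pose, the force, the opening and the grip force at its end, in the units of the state.
- get_obs(): the state, without advancing time (a new reading comes with each control period).
- viewer.camera(name): name is "scene" or "side" or "wrist"; returns the picture (400x640x3 uint8, red, green, blue); there is no depth.
- viewer.camera_params(name): a dict with "mtx" (3x3 intrinsics, pixels), "k1" (the pictures are not rectified: a ray, as slopes to the right and down, at radius r is drawn at 1 + k1 r^2 times it, then the intrinsics apply), "cam_to_world" (4x4, takes a point from camera to world coordinates). Camera axes: x right, y down, z forward; pixel columns grow to the right and rows downward; lengths in mm; the calibration is good to about 2 mm. A picture is of the moment at which its call begins: read the wrist's pose just before it. camera_params takes no time and is no camera call; for the wrist camera it gives the pose at the moment of the call.
- ticket.job_done(): hands the job in; it is judged then, once.
The state is a dict: "t": time; "joints": joint angles; "qvel": joint speeds; "joint_torque": joint torques, N m; "ee_pos": TCP position; "tool_rot": TCP orientation; "wrist_force": force on the tool from outside, world axes, zero at the start; "ft_torque": the same for the moment, N m; "opening": opening from 0.0 (shut) to 1.0 (fully open); "grasp_force": force on a finger pad.
Only numpy, scipy, OpenCV 4.12 (cv2) and the standard library are available. Lean on these libraries where they do the work, as an engineer would, in place of code of your own. Each camera call takes 0.05 s, during which the arm holds its last target. There are 200 camera calls.

## Working session

There is one attempt and no reset: what is moved stays moved. The work goes in short steps, Python scripts to look and compute and a tool call to move; the robot and the scene stay as the last step left them, time stands still between calls to the robot, and variables do not carry over. Pictures are saved under pics/ and viewed, at most 10 in all, crops included, and the job is handed in when it is done.

Besides the shell and the picture viewer there is one more tool, called after "Call:" in YAML: its name, and indented under it one key for each argument. apply_moves: Moves the arm, as the interface text tells. Its arguments: {"type":"object","properties":{"targets":{"type":"array"},"grip":{"type":"number"},"force":{"type":"number"}},"required":["targets"]}

```bash
ls; mkdir -p pics; python3 - <<'E'
from station import get_obs, viewer, robot
import cv2
print(get_obs(), robot.pinch_z)
for n in ("scene","side"):
    im=viewer.camera(n); cv2.imwrite(f"pics/{n}0.png",im[:,:,::-1]); print(n,viewer.camera_params(n))
E
```

```text
pics
{'t': 0.0, 'joints': array([64.81281867, 36.0582202 ,  2.20337882, 86.99741416, -1.54655613,
       57.08431666, -1.14522947]), 'qvel': array([ 0.0358281 ,  0.02016503,  0.0422922 , -0.00962381,  0.01942622,
        0.01573429, -0.0133157 ]), 'joint_torque': array([ 1.20184309e-04, -5.49728930e+01,  1.14362642e+00, -1.86637688e+01,
       -5.21597557e-02,  2.38727516e-02,  1.77949182e-04]), 'ee_pos': array([ 237.2614998 , -604.82034833,  403.75401637]), 'tool_rot': array([-1.79889777e+02,  2.29577298e-03,  2.14173500e+01]), 'wrist_force': array([ 0.72103688, -0.47093245,  0.97340568]), 'ft_torque': array([-0.06013283,  0.00441913, -0.01013884]), 'grasp_force': 0.0, 'opening': 1.001276447579328} 180.4
scene {'mtx': array([[402.40919179,   0.        , 317.85147734],
       [  0.        , 402.40919179, 197.23379819],
       [  0.        ,   0.        ,   1.        ]]), 'k1': -0.0684060512912424, 'cam_to_world': array([[ 7.52613038e-01,  5.15327269e-01, -4.09891963e-01,
         1.07306883e+03],
       [ 6.58433735e-01, -5.94860735e-01,  4.61091880e-01,
        -5.16151255e+02],
       [-6.21541516e-03, -6.16910457e-01, -7.87008804e-01,
         9.80055107e+02],
       [ 0.00000000e+00,  0.00000000e+00,  0.00000000e+00,
         1.00000000e+00]])}
side {'mtx': array([[426.49769579,   0.        , 310.74514803],
       [  0.        , 426.49769579, 197.81930569],
       [  0.        ,   0.        ,   1.        ]]), 'k1': -0.07321954612544564, 'cam_to_world': array([[-9.98698733e-01, -2.88498474e-02,  4.20538476e-02,
         5.40754202e+02],
       [-4.85531139e-02,  7.90155622e-01, -6.10980105e-01,
         7.46957597e+02],
       [-1.56024013e-02, -6.12226902e-01, -7.90528168e-01,
         9.92640783e+02],
       [ 0.00000000e+00,  0.00000000e+00,  0.00000000e+00,
         1.00000000e+00]])}
```

View pics/scene0.png

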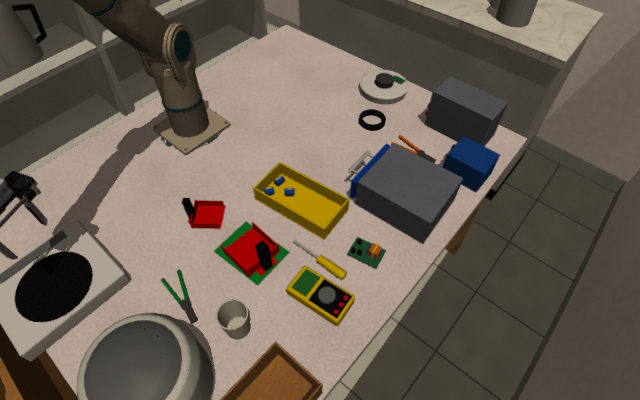

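View pics/side0.png

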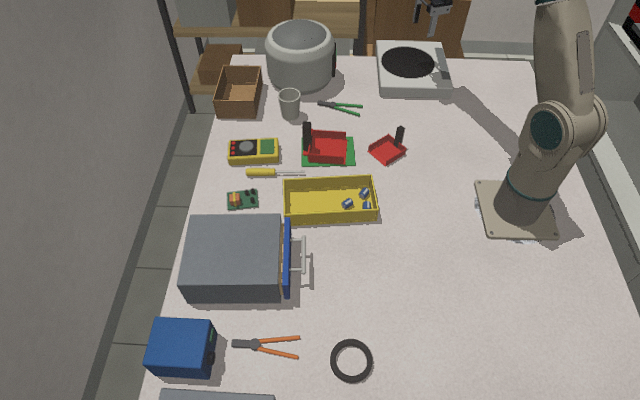

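Scene: mat and large scoop at about (250,250) px, tray (300,200), unit (405,190), with the handle at (360,165). I'll zoom in on both views to pick corners.

```bash
python3 - <<'E'
import cv2
a=cv2.imread("pics/scene0.png")[135:285,205:470]; b=cv2.imread("pics/side0.png")[115:310,175:390]
cv2.imwrite("pics/sceneZ.png",cv2.resize(a,None,fx=3,fy=3,interpolation=cv2.INTER_CUBIC))
cv2.imwrite("pics/sideZ.png",cv2.resize(b,None,fx=3,fy=3,interpolation=cv2.INTER_CUBIC))
E
```

```text
(no output)
```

View pics/sceneZ.png

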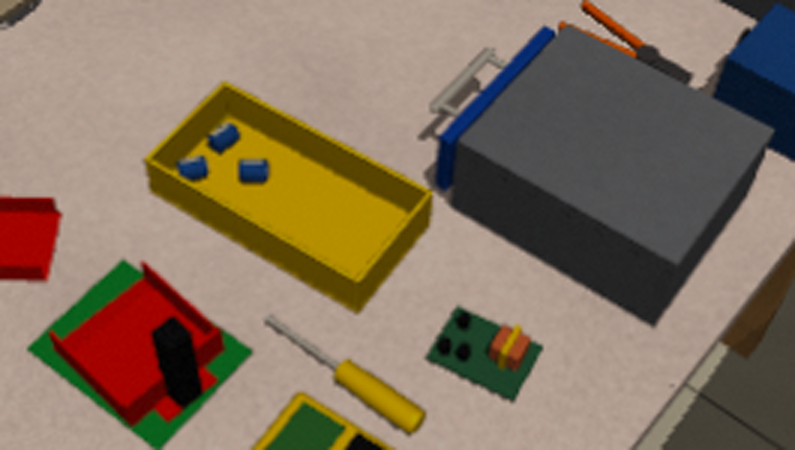

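View pics/sideZ.png

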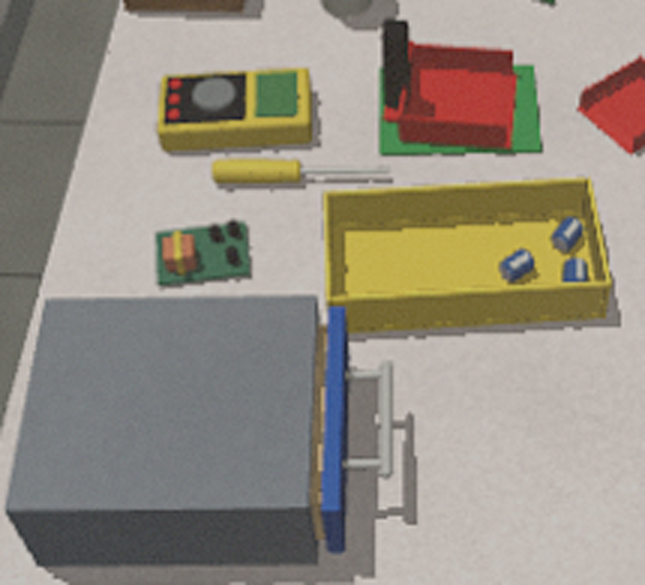

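Corners are readable in both views: unit top, tray rim, mat, scoop, handle bar and three capacitors. Next I fit the poses.

```bash
cat > h.py <<'E'
import numpy as np, cv2
from scipy.optimize import least_squares
from scipy.spatial.transform import Rotation as R
from station import get_obs, viewer, robot
def proj(P,cam):
    c=cam if isinstance(cam,dict) else viewer.camera_params(cam)
    T=np.linalg.inv(c["cam_to_world"]); p=np.atleast_2d(P)@T[:3,:3].T+T[:3,3]
    s=p[:,:2]/p[:,2:]; s=s*(1+c["k1"]*(s**2).sum(1,keepdims=True))
    return s@c["mtx"][:2,:2].T+c["mtx"][:2,2]
def fit(obs,x0):   # obs: {cam: [(local xyz),(px)]...}; world z given in local
    def f(q):
        r=[]
        for c,l in obs.items():
            L=np.array([a for a,_ in l],float); W=L.copy()
            W[:,:2]=L[:,:2]@R.from_euler("z",q[2]).as_matrix()[:2,:2].T+q[:2]
            r.append(proj(W,c)-np.array([b for _,b in l]))
        return np.concatenate(r).ravel()
    s=least_squares(f,x0,loss="soft_l1"); return s.x*[1,1,180/np.pi],np.abs(s.fun).mean()
def say(n,r): print(n,np.round(r[0],1),"res",round(r[1],2))
E
cat > fit0.py <<'E'
from h import *
S=lambda u,v:((u+.5)/3-.5+205,(v+.5)/3-.5+135)
D=lambda u,v:((u+.5)/3-.5+175,(v+.5)/3-.5+115)
say("unit",fit({"scene":[((-125,-100,105),S(455,137)),((-125,100,105),S(565,27)),((125,-100,105),S(680,263)),((125,100,105),S(775,132))],
 "side":[((-125,-100,105),D(318,297)),((125,-100,105),D(45,298)),((-125,100,105),D(313,507)),((125,100,105),D(8,511))]},[800,100,0]))
say("tray",fit({"scene":[((-130,-65,55),S(147,160)),((-130,65,55),S(225,84)),((130,65,55),S(432,196)),((130,-65,55),S(357,282))],
 "side":[((-130,-65,55),D(592,180)),((130,-65,55),D(325,193)),((-130,65,55),D(608,286)),((130,65,55),D(329,302))]},[600,0,0]))
say("mat",fit({"scene":[((-85,-65,5),S(29,349)),((-85,65,5),S(125,261)),((85,65,5),S(252,352)),((85,-65,5),S(157,447))],
 "side":[((85,65,5),D(380,153)),((-85,65,5),D(541,152)),((-85,-65,5),D(533,67))]},[600,-200,0]))
say("scoop",fit({"scene":[((-120,-56,39),S(52,335)),((-120,56,39),S(143,264)),((0,0,113),S(172,326))],
 "side":[((-120,56,39),D(508,126)),((-120,-56,39),D(513,51)),((0,0,113),D(397,25))]},[600,-200,0]))
say("handle",fit({"scene":[((0,-50,67),S(433,106)),((0,50,67),S(490,51))],"side":[((0,-50,67),D(388,363)),((0,50,67),D(387,475))]},[600,100,0]))
for n,a,b in (("c1",(224,137),(567,235)),("c2",(193,167),(575,270)),("c2'",(193,167),(517,265)),("c3",(254,170),(517,265)),("c1'",(224,137),(575,270)),("c2''",(193,167),(567,235))):
    say(n,fit({"scene":[((0,0,17),S(*a))],"side":[((0,0,17),D(*b))]},[600,0,0]))
E
python3 fit0.py
```

```text
unit [774.3 219.4   2.9] res 1.55
tray [540.5   5.3   5.7] res 0.81
mat [ 550.  -210.5    2.6] res 0.59
scoop [ 615.4 -214.    -2.6] res 0.66
handle [598.5 210.    2.4] res 0.43
c1 [440.3  11.9   0. ] res 3.61
c2 [432.3 -21.2   0. ] res 3.15
c2' [483.1   5.3   0. ] res 5.22
c3 [488.8   8.1   0. ] res 0.2
c1' [434.   16.4   0. ] res 0.74
c2'' [439.4 -30.4   0. ] res 0.04
```

```bash
cat > plan.py <<'E'
import numpy as np, json, os
from scipy.spatial.transform import Rotation as R, Slerp
# pose = (x,y,z,roll,pitch,yaw) commanded TCP
def rot(p): return R.from_euler("xyz",p[3:],degrees=True)
def plan(cur,ways,save=True):
    "each waypoint = one call; prints last row; cur updated with the rounding"
    p=np.array(cur[:3],float); r=rot(cur)
    for w in ways:
        t=r.inv().apply(np.array(w[:3])-p)/80; v=(r.inv()*rot(w)).as_rotvec(degrees=True)/60
        t,v=np.round(t,3),np.round(v,3)
        p=p+r.apply(t*80); r=r*R.from_rotvec(v*60,degrees=True)
        print("t",t,"r",v,"OVER" if max(abs(t).max(),abs(v).max())>1 else "","->",np.round(p,1),np.round(r.as_euler("xyz",degrees=True),1))
    c=list(p)+list(r.as_euler("xyz",degrees=True))
    if save: json.dump(c,open("cur.json","w"))
    return c
def cur(): return json.load(open("cur.json"))
E
python3 - <<'E'
from plan import *
import numpy as np
s=np.array([237.373,-605.12,404.678,180,0,21.4]); g=np.array([590,205,350,180,0,21.4])
W=[s+(g-s)*k/8 for k in range(1,9)]
W[-1]=W[-1].copy(); W[-1][5]=57
W.append([598.5,210,335,180,0,92.4])
plan(s,W)
E
```

```text
t [ 0.975 -0.978  0.085] r [0. 0. 0.]  -> [ 281.4 -503.8  397.9] [180.    0.   21.4]
t [ 0.975 -0.977  0.086] r [0. 0. 0.]  -> [ 325.6 -402.6  391. ] [180.    0.   21.4]
t [ 0.975 -0.978  0.085] r [0. 0. 0.]  -> [ 369.6 -301.3  384.2] [180.    0.   21.4]
t [ 0.974 -0.977  0.086] r [0. 0. 0.]  -> [ 413.7 -200.1  377.3] [180.    0.   21.4]
t [ 0.975 -0.978  0.085] r [0. 0. 0.]  -> [457.7 -98.8 370.5] [180.    0.   21.4]
t [ 0.975 -0.977  0.086] r [0. 0. 0.]  -> [501.8   2.5 363.6] [180.    0.   21.4]
t [ 0.975 -0.978  0.085] r [0. 0. 0.]  -> [545.9 103.8 356.8] [180.    0.   21.4]
t [ 0.975 -0.977  0.085] r [-0.     0.    -0.593]  -> [590. 205. 350.] [180.   0.  57.]
t [0.11  0.055 0.188] r [-0.    0.   -0.59]  -> [598.5 210.  335. ] [180.    0.   92.4]
```

Call:
apply_moves:
  targets:
    - {"tx":0.1,"ty":-0.1,"tz":0.01}
    - {"tx":0.2,"ty":-0.2,"tz":0.02}
    - {"tx":0.3,"ty":-0.3,"tz":0.03}
    - {"tx":0.4,"ty":-0.4,"tz":0.04}
    - {"tx":0.5,"ty":-0.5,"tz":0.05}
    - {"tx":0.6,"ty":-0.6,"tz":0.06}
    - {"tx":0.7,"ty":-0.7,"tz":0.06}
    - {"tx":0.8,"ty":-0.8,"tz":0.07}
    - {"tx":0.9,"ty":-0.9,"tz":0.08}
    - {"tx":0.975,"ty":-0.978,"tz":0.085}

```text
$.targets[0]: bad value
```

Call:
apply_moves:
  targets:
    - {"tx":0.1,"ty":-0.1,"tz":0.01}
    - {"tx":0.2,"ty":-0.2,"tz":0.02}
    - {"tx":0.3,"ty":-0.3,"tz":0.03}
    - {"tx":0.4,"ty":-0.4,"tz":0.04}
    - {"tx":0.5,"ty":-0.5,"tz":0.05}
    - {"tx":0.6,"ty":-0.6,"tz":0.06}
    - {"tx":0.7,"ty":-0.7,"tz":0.06}
    - {"tx":0.8,"ty":-0.8,"tz":0.07}
    - {"tx":0.9,"ty":-0.9,"tz":0.08}
    - {"tx":0.975,"ty":-0.977,"tz":0.086}

```text
$.targets[0]: bad value
```

Call:
apply_moves:
  targets:
    - {"tx":0.1,"ty":-0.1,"tz":0.01,"rx":0,"ry":0,"rz":0}
    - {"tx":0.2,"ty":-0.2,"tz":0.02,"rx":0,"ry":0,"rz":0}
    - {"tx":0.3,"ty":-0.3,"tz":0.03,"rx":0,"ry":0,"rz":0}
    - {"tx":0.4,"ty":-0.4,"tz":0.04,"rx":0,"ry":0,"rz":0}
    - {"tx":0.5,"ty":-0.5,"tz":0.05,"rx":0,"ry":0,"rz":0}
    - {"tx":0.6,"ty":-0.6,"tz":0.06,"rx":0,"ry":0,"rz":0}
    - {"tx":0.7,"ty":-0.7,"tz":0.06,"rx":0,"ry":0,"rz":0}
    - {"tx":0.8,"ty":-0.8,"tz":0.07,"rx":0,"ry":0,"rz":0}
    - {"tx":0.9,"ty":-0.9,"tz":0.08,"rx":0,"ry":0,"rz":0}
    - {"tx":0.975,"ty":-0.978,"tz":0.085,"rx":0,"ry":0,"rz":0}

```text
t: 0.93
ee_pos: [282.1, -502.4, 397.8]
tool_rot: [-180.0, -0.0, 21.5]
wrist_force: [0.3, -0.5, -0.3]
opening: 1.001
grasp_force: 0.0
```

Call:
apply_moves:
  targets:
    - {"tx":0.1,"ty":-0.1,"tz":0.01,"rx":0,"ry":0,"rz":0}
    - {"tx":0.2,"ty":-0.2,"tz":0.02,"rx":0,"ry":0,"rz":0}
    - {"tx":0.3,"ty":-0.3,"tz":0.03,"rx":0,"ry":0,"rz":0}
    - {"tx":0.4,"ty":-0.4,"tz":0.04,"rx":0,"ry":0,"rz":0}
    - {"tx":0.5,"ty":-0.5,"tz":0.05,"rx":0,"ry":0,"rz":0}
    - {"tx":0.6,"ty":-0.6,"tz":0.06,"rx":0,"ry":0,"rz":0}
    - {"tx":0.7,"ty":-0.7,"tz":0.06,"rx":0,"ry":0,"rz":0}
    - {"tx":0.8,"ty":-0.8,"tz":0.07,"rx":0,"ry":0,"rz":0}
    - {"tx":0.9,"ty":-0.9,"tz":0.08,"rx":0,"ry":0,"rz":0}
    - {"tx":0.975,"ty":-0.977,"tz":0.086,"rx":0,"ry":0,"rz":0}

```text
t: 1.77
ee_pos: [326.2, -401.2, 390.9]
tool_rot: [-180.0, -0.0, 21.5]
wrist_force: [-0.1, 0.6, -0.6]
opening: 1.0
grasp_force: 0.0
```

Call:
apply_moves:
  targets:
    - {"tx":0.1,"ty":-0.1,"tz":0.01,"rx":0,"ry":0,"rz":0}
    - {"tx":0.2,"ty":-0.2,"tz":0.02,"rx":0,"ry":0,"rz":0}
    - {"tx":0.3,"ty":-0.3,"tz":0.03,"rx":0,"ry":0,"rz":0}
    - {"tx":0.4,"ty":-0.4,"tz":0.04,"rx":0,"ry":0,"rz":0}
    - {"tx":0.5,"ty":-0.5,"tz":0.05,"rx":0,"ry":0,"rz":0}
    - {"tx":0.6,"ty":-0.6,"tz":0.06,"rx":0,"ry":0,"rz":0}
    - {"tx":0.7,"ty":-0.7,"tz":0.06,"rx":0,"ry":0,"rz":0}
    - {"tx":0.8,"ty":-0.8,"tz":0.07,"rx":0,"ry":0,"rz":0}
    - {"tx":0.9,"ty":-0.9,"tz":0.08,"rx":0,"ry":0,"rz":0}
    - {"tx":0.975,"ty":-0.978,"tz":0.085,"rx":0,"ry":0,"rz":0}

```text
t: 2.6
ee_pos: [370.2, -299.8, 384.1]
tool_rot: [-180.0, -0.0, 21.5]
wrist_force: [0.5, 0.1, -0.5]
opening: 0.999
grasp_force: 0.0
```

Call:
apply_moves:
  targets:
    - {"tx":0.1,"ty":-0.1,"tz":0.01,"rx":0,"ry":0,"rz":0}
    - {"tx":0.2,"ty":-0.2,"tz":0.02,"rx":0,"ry":0,"rz":0}
    - {"tx":0.3,"ty":-0.3,"tz":0.03,"rx":0,"ry":0,"rz":0}
    - {"tx":0.4,"ty":-0.4,"tz":0.04,"rx":0,"ry":0,"rz":0}
    - {"tx":0.5,"ty":-0.5,"tz":0.05,"rx":0,"ry":0,"rz":0}
    - {"tx":0.6,"ty":-0.6,"tz":0.06,"rx":0,"ry":0,"rz":0}
    - {"tx":0.7,"ty":-0.7,"tz":0.06,"rx":0,"ry":0,"rz":0}
    - {"tx":0.8,"ty":-0.8,"tz":0.07,"rx":0,"ry":0,"rz":0}
    - {"tx":0.9,"ty":-0.9,"tz":0.08,"rx":0,"ry":0,"rz":0}
    - {"tx":0.974,"ty":-0.977,"tz":0.086,"rx":0,"ry":0,"rz":0}

```text
t: 3.43
ee_pos: [414.1, -198.6, 377.3]
tool_rot: [-180.0, -0.0, 21.5]
wrist_force: [0.2, -0.0, -0.1]
opening: 0.999
grasp_force: 0.0
```

Call:
apply_moves:
  targets:
    - {"tx":0.1,"ty":-0.1,"tz":0.01,"rx":0,"ry":0,"rz":0}
    - {"tx":0.2,"ty":-0.2,"tz":0.02,"rx":0,"ry":0,"rz":0}
    - {"tx":0.3,"ty":-0.3,"tz":0.03,"rx":0,"ry":0,"rz":0}
    - {"tx":0.4,"ty":-0.4,"tz":0.04,"rx":0,"ry":0,"rz":0}
    - {"tx":0.5,"ty":-0.5,"tz":0.05,"rx":0,"ry":0,"rz":0}
    - {"tx":0.6,"ty":-0.6,"tz":0.06,"rx":0,"ry":0,"rz":0}
    - {"tx":0.7,"ty":-0.7,"tz":0.06,"rx":0,"ry":0,"rz":0}
    - {"tx":0.8,"ty":-0.8,"tz":0.07,"rx":0,"ry":0,"rz":0}
    - {"tx":0.9,"ty":-0.9,"tz":0.08,"rx":0,"ry":0,"rz":0}
    - {"tx":0.975,"ty":-0.978,"tz":0.085,"rx":0,"ry":0,"rz":0}

```text
t: 4.27
ee_pos: [458.2, -97.3, 370.4]
tool_rot: [-180.0, -0.0, 21.5]
wrist_force: [0.5, -0.8, 0.0]
opening: 1.003
grasp_force: 0.0
```

Call:
apply_moves:
  targets:
    - {"tx":0.1,"ty":-0.1,"tz":0.01,"rx":0,"ry":0,"rz":0}
    - {"tx":0.2,"ty":-0.2,"tz":0.02,"rx":0,"ry":0,"rz":0}
    - {"tx":0.3,"ty":-0.3,"tz":0.03,"rx":0,"ry":0,"rz":0}
    - {"tx":0.4,"ty":-0.4,"tz":0.04,"rx":0,"ry":0,"rz":0}
    - {"tx":0.5,"ty":-0.5,"tz":0.05,"rx":0,"ry":0,"rz":0}
    - {"tx":0.6,"ty":-0.6,"tz":0.06,"rx":0,"ry":0,"rz":0}
    - {"tx":0.7,"ty":-0.7,"tz":0.06,"rx":0,"ry":0,"rz":0}
    - {"tx":0.8,"ty":-0.8,"tz":0.07,"rx":0,"ry":0,"rz":0}
    - {"tx":0.9,"ty":-0.9,"tz":0.08,"rx":0,"ry":0,"rz":0}
    - {"tx":0.975,"ty":-0.977,"tz":0.086,"rx":0,"ry":0,"rz":0}

```text
t: 5.1
ee_pos: [502.2, 4.0, 363.5]
tool_rot: [-180.0, -0.0, 21.5]
wrist_force: [0.1, 0.5, -1.4]
opening: 0.999
grasp_force: 0.0
```

Call:
apply_moves:
  targets:
    - {"tx":0.1,"ty":-0.1,"tz":0.01,"rx":0,"ry":0,"rz":0}
    - {"tx":0.2,"ty":-0.2,"tz":0.02,"rx":0,"ry":0,"rz":0}
    - {"tx":0.3,"ty":-0.3,"tz":0.03,"rx":0,"ry":0,"rz":0}
    - {"tx":0.4,"ty":-0.4,"tz":0.04,"rx":0,"ry":0,"rz":0}
    - {"tx":0.5,"ty":-0.5,"tz":0.05,"rx":0,"ry":0,"rz":0}
    - {"tx":0.6,"ty":-0.6,"tz":0.06,"rx":0,"ry":0,"rz":0}
    - {"tx":0.7,"ty":-0.7,"tz":0.06,"rx":0,"ry":0,"rz":0}
    - {"tx":0.8,"ty":-0.8,"tz":0.07,"rx":0,"ry":0,"rz":0}
    - {"tx":0.9,"ty":-0.9,"tz":0.08,"rx":0,"ry":0,"rz":0}
    - {"tx":0.975,"ty":-0.978,"tz":0.085,"rx":0,"ry":0,"rz":0}

```text
t: 5.93
ee_pos: [546.2, 105.3, 356.7]
tool_rot: [-180.0, -0.0, 21.5]
wrist_force: [0.4, 0.3, -0.3]
opening: 1.002
grasp_force: 0.0
```

Call:
apply_moves:
  targets:
    - {"tx":0.1,"ty":-0.1,"tz":0.01,"rx":0,"ry":0,"rz":-0.06}
    - {"tx":0.2,"ty":-0.2,"tz":0.02,"rx":0,"ry":0,"rz":-0.12}
    - {"tx":0.3,"ty":-0.3,"tz":0.03,"rx":0,"ry":0,"rz":-0.18}
    - {"tx":0.4,"ty":-0.4,"tz":0.04,"rx":0,"ry":0,"rz":-0.24}
    - {"tx":0.5,"ty":-0.5,"tz":0.05,"rx":0,"ry":0,"rz":-0.3}
    - {"tx":0.6,"ty":-0.6,"tz":0.06,"rx":0,"ry":0,"rz":-0.36}
    - {"tx":0.7,"ty":-0.7,"tz":0.06,"rx":0,"ry":0,"rz":-0.42}
    - {"tx":0.8,"ty":-0.8,"tz":0.07,"rx":0,"ry":0,"rz":-0.48}
    - {"tx":0.9,"ty":-0.9,"tz":0.08,"rx":0,"ry":0,"rz":-0.54}
    - {"tx":0.975,"ty":-0.977,"tz":0.085,"rx":0,"ry":0,"rz":-0.593}

```text
t: 6.77
ee_pos: [590.1, 206.4, 349.9]
tool_rot: [-180.0, -0.0, 57.2]
wrist_force: [0.3, -0.4, -0.2]
opening: 0.998
grasp_force: 0.0
```

Call:
apply_moves:
  targets:
    - {"tx":0.02,"ty":0.01,"tz":0.03,"rx":0,"ry":0,"rz":-0.08}
    - {"tx":0.04,"ty":0.02,"tz":0.06,"rx":0,"ry":0,"rz":-0.16}
    - {"tx":0.06,"ty":0.03,"tz":0.09,"rx":0,"ry":0,"rz":-0.24}
    - {"tx":0.08,"ty":0.04,"tz":0.12,"rx":0,"ry":0,"rz":-0.32}
    - {"tx":0.1,"ty":0.05,"tz":0.15,"rx":0,"ry":0,"rz":-0.4}
    - {"tx":0.11,"ty":0.055,"tz":0.188,"rx":0,"ry":0,"rz":-0.5}
    - {"tx":0.11,"ty":0.055,"tz":0.188,"rx":0,"ry":0,"rz":-0.59}
    - {"tx":0.11,"ty":0.055,"tz":0.188,"rx":0,"ry":0,"rz":-0.59}
    - {"tx":0.11,"ty":0.055,"tz":0.188,"rx":0,"ry":0,"rz":-0.59}
    - {"tx":0.11,"ty":0.055,"tz":0.188,"rx":0,"ry":0,"rz":-0.59}
  grip: 32

```text
t: 7.6
ee_pos: [598.4, 210.1, 335.0]
tool_rot: [180.0, 0.0, 92.2]
wrist_force: [-0.6, -0.1, -0.8]
opening: 0.349
grasp_force: 0.0
```

```bash
python3 - <<'E'
from h import *
o=get_obs(); print(o["ee_pos"],o["tool_rot"],o["joints"],o["opening"])
c=viewer.camera_params("wrist"); im=viewer.camera("wrist"); cv2.imwrite("pics/w1.png",im[:,:,::-1])
np.save("w1.npy",c,allow_pickle=True); print(np.round(c["cam_to_world"],2).tolist(), c["mtx"][0])
# predicted handle ends
print(proj([[600.6,160,67],[596.4,260,67],[598.5,210,67]],c))
E
```

```text
[598.37954939 210.11492013 335.03130859] [1.79992403e+02 6.21886258e-03 9.22448875e+01] [-10.93202814  40.05119143 -18.33771957  93.19232078  15.50697316
  49.26859356 -33.18442971] 0.34910807891600587
[[1.0, 0.04, 0.01, 594.02], [0.04, -0.97, -0.24, 278.17], [-0.0, 0.24, -0.97, 315.26], [0.0, 0.0, 0.0, 1.0]] [355.35523157   0.         322.28214233]
[[324.87607783 273.44377668]
 [324.83716874 140.24593304]
 [324.86469465 209.98569212]]
```

View pics/w1.png

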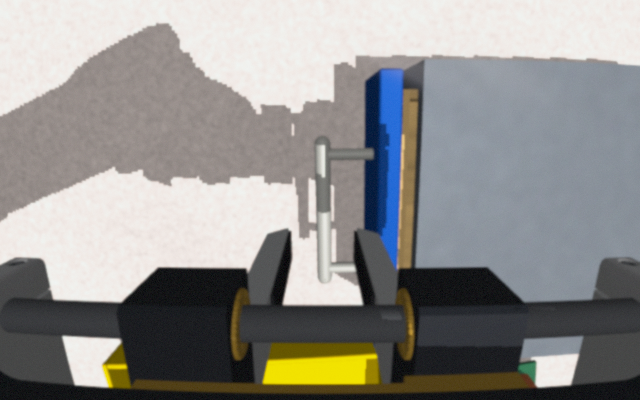

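The bar appears at column 323–326, rows 140–280, exactly between the fingers as predicted.

Call:
apply_moves:
  targets:
    - {"tx":0,"ty":0,"tz":0.12,"rx":0,"ry":0,"rz":0}
    - {"tx":0,"ty":0,"tz":0.25,"rx":0,"ry":0,"rz":0}
    - {"tx":0,"ty":0,"tz":0.38,"rx":0,"ry":0,"rz":0}
    - {"tx":0,"ty":0,"tz":0.5,"rx":0,"ry":0,"rz":0}
    - {"tx":0,"ty":0,"tz":0.62,"rx":0,"ry":0,"rz":0}
    - {"tx":0,"ty":0,"tz":0.75,"rx":0,"ry":0,"rz":0}
    - {"tx":0,"ty":0,"tz":0.88,"rx":0,"ry":0,"rz":0}
    - {"tx":0,"ty":0,"tz":1,"rx":0,"ry":0,"rz":0}
    - {"tx":0,"ty":0,"tz":1,"rx":0,"ry":0,"rz":0}
    - {"tx":0,"ty":0,"tz":1,"rx":0,"ry":0,"rz":0}

```text
t: 8.48
ee_pos: [598.1, 210.1, 254.2]
tool_rot: [-179.9, 0.0, 92.4]
wrist_force: [0.4, -0.2, -1.1]
opening: 0.337
grasp_force: 0.0
```

Call:
apply_moves:
  targets:
    - {"tx":0,"ty":0,"tz":0.02,"rx":0,"ry":0,"rz":0}
    - {"tx":0,"ty":0,"tz":0.05,"rx":0,"ry":0,"rz":0}
    - {"tx":0,"ty":0,"tz":0.05,"rx":0,"ry":0,"rz":0}
    - {"tx":0,"ty":0,"tz":0.05,"rx":0,"ry":0,"rz":0}
    - {"tx":0,"ty":0,"tz":0.05,"rx":0,"ry":0,"rz":0}
    - {"tx":0,"ty":0,"tz":0.05,"rx":0,"ry":0,"rz":0}
    - {"tx":0,"ty":0,"tz":0.05,"rx":0,"ry":0,"rz":0}
    - {"tx":0,"ty":0,"tz":0.05,"rx":0,"ry":0,"rz":0}
    - {"tx":0,"ty":0,"tz":0.05,"rx":0,"ry":0,"rz":0}
    - {"tx":0,"ty":0,"tz":0.05,"rx":0,"ry":0,"rz":0}
  grip: 0
  force: 20

```text
t: 9.32
ee_pos: [598.4, 210.1, 251.3]
tool_rot: [180.0, -0.0, 92.4]
wrist_force: [0.4, 0.7, 0.8]
opening: 0.104
grasp_force: 20.0
```

```bash
python3 - <<'E'
from plan import *
import numpy as np
print(cur()); s=[598.5,210,251,180,0,92.3]
d=np.array([-np.cos(np.radians(2.7)),-np.sin(np.radians(2.7)),0])
plan(s,[list(np.array(s[:3])+d*170*k/3)+s[3:] for k in (1,2,3)])
E
```

```text
[598.4951415471155, 209.98336951126743, 334.99799999999993, 180.0, 1.2722218725854067e-14, 92.38000000000001]
t [-0.005 -0.708 -0.   ] r [0. 0. 0.]  -> [541.9 207.3 251. ] [180.    0.   92.3]
t [-0.005 -0.709 -0.   ] r [0. 0. 0.]  -> [485.3 204.7 251. ] [180.    0.   92.3]
t [-0.005 -0.708 -0.   ] r [0. 0. 0.]  -> [428.7 202.  251. ] [180.    0.   92.3]
```

Call:
apply_moves:
  targets:
    - {"tx":0,"ty":-0.04,"tz":0,"rx":0,"ry":0,"rz":0}
    - {"tx":0,"ty":-0.1,"tz":0,"rx":0,"ry":0,"rz":0}
    - {"tx":0,"ty":-0.18,"tz":0,"rx":0,"ry":0,"rz":0}
    - {"tx":0,"ty":-0.27,"tz":0,"rx":0,"ry":0,"rz":0}
    - {"tx":0,"ty":-0.36,"tz":0,"rx":0,"ry":0,"rz":0}
    - {"tx":0,"ty":-0.46,"tz":0,"rx":0,"ry":0,"rz":0}
    - {"tx":0,"ty":-0.56,"tz":0,"rx":0,"ry":0,"rz":0}
    - {"tx":0,"ty":-0.66,"tz":0,"rx":0,"ry":0,"rz":0}
    - {"tx":0,"ty":-0.76,"tz":0,"rx":0,"ry":0,"rz":0}
    - {"tx":-0.005,"ty":-0.86,"tz":0,"rx":0,"ry":0,"rz":0}

```text
t: 10.15
ee_pos: [528.8, 206.4, 251.2]
tool_rot: [180.0, 0.0, 92.4]
wrist_force: [1.4, -3.0, 4.3]
opening: 0.109
grasp_force: 20.0
```

Call:
apply_moves:
  targets:
    - {"tx":0,"ty":-0.1,"tz":0,"rx":0,"ry":0,"rz":0}
    - {"tx":0,"ty":-0.2,"tz":0,"rx":0,"ry":0,"rz":0}
    - {"tx":0,"ty":-0.3,"tz":0,"rx":0,"ry":0,"rz":0}
    - {"tx":0,"ty":-0.4,"tz":0,"rx":0,"ry":0,"rz":0}
    - {"tx":0,"ty":-0.48,"tz":0,"rx":0,"ry":0,"rz":0}
    - {"tx":0,"ty":-0.55,"tz":0,"rx":0,"ry":0,"rz":0}
    - {"tx":0,"ty":-0.6,"tz":0,"rx":0,"ry":0,"rz":0}
    - {"tx":0,"ty":-0.64,"tz":0,"rx":0,"ry":0,"rz":0}
    - {"tx":-0.005,"ty":-0.67,"tz":0,"rx":0,"ry":0,"rz":0}
    - {"tx":-0.005,"ty":-0.7,"tz":0,"rx":0,"ry":0,"rz":0}

```text
t: 10.98
ee_pos: [472.8, 203.3, 251.1]
tool_rot: [-180.0, 0.1, 92.4]
wrist_force: [1.1, -4.5, 6.9]
opening: 0.107
grasp_force: 20.0
```

Call:
apply_moves:
  targets:
    - {"tx":0,"ty":-0.06,"tz":0,"rx":0,"ry":0,"rz":0}
    - {"tx":0,"ty":-0.12,"tz":0,"rx":0,"ry":0,"rz":0}
    - {"tx":0,"ty":-0.18,"tz":0,"rx":0,"ry":0,"rz":0}
    - {"tx":0,"ty":-0.24,"tz":0,"rx":0,"ry":0,"rz":0}
    - {"tx":0,"ty":-0.3,"tz":0,"rx":0,"ry":0,"rz":0}
    - {"tx":0,"ty":-0.36,"tz":0,"rx":0,"ry":0,"rz":0}
    - {"tx":0,"ty":-0.42,"tz":0,"rx":0,"ry":0,"rz":0}
    - {"tx":0,"ty":-0.48,"tz":0,"rx":0,"ry":0,"rz":0}
    - {"tx":0,"ty":-0.54,"tz":0,"rx":0,"ry":0,"rz":0}
    - {"tx":-0.005,"ty":-0.56,"tz":0,"rx":0,"ry":0,"rz":0}

```text
t: 11.82
ee_pos: [432.5, 200.6, 251.3]
tool_rot: [179.5, -0.1, 92.2]
wrist_force: [17.2, -6.1, -9.7]
opening: 0.112
grasp_force: 20.0
```

Call:
apply_moves:
  targets:
    - {"tx":0,"ty":0,"tz":0,"rx":0,"ry":0,"rz":0}
    - {"tx":0,"ty":0,"tz":0,"rx":0,"ry":0,"rz":0}
    - {"tx":0,"ty":0,"tz":0,"rx":0,"ry":0,"rz":0}
    - {"tx":0,"ty":0,"tz":-0.1,"rx":0,"ry":0,"rz":0}
    - {"tx":0,"ty":0,"tz":-0.3,"rx":0,"ry":0,"rz":0}
    - {"tx":0,"ty":0,"tz":-0.5,"rx":0,"ry":0,"rz":0}
    - {"tx":0,"ty":0,"tz":-0.7,"rx":0,"ry":0,"rz":0}
    - {"tx":0,"ty":0,"tz":-0.9,"rx":0,"ry":0,"rz":0}
    - {"tx":0,"ty":0,"tz":-1,"rx":0,"ry":0,"rz":0}
    - {"tx":0,"ty":0,"tz":-1,"rx":0,"ry":0,"rz":0}
  grip: 30

```text
t: 12.65
ee_pos: [428.7, 202.4, 332.6]
tool_rot: [179.9, -0.1, 92.4]
wrist_force: [0.3, -0.2, 0.6]
opening: 0.32
grasp_force: 0.0
```

```bash
python3 - <<'E'
from plan import *
import numpy as np
s=[428.9,202,331,180,0,92.3]
a=np.radians(47) # travel to scoop; rotate yaw to ~45 first
W=[[445,150,345,180,0,45],[490,50,360,180,0,45],[535,-50,360,180,0,45],[580,-150,360,180,0,20],[615.4,-214,345,180,0,-2.6]]
plan(s,W)
E
```

```text
t [-0.658  0.175 -0.175] r [-0.    -0.     0.788]  -> [445. 150. 345.] [180.   0.  45.]
t [-0.486  1.281 -0.187] r [-0. -0.  0.] OVER -> [490.  50. 360.] [180.   0.  45.]
t [-4.870e-01  1.282e+00 -1.000e-03] r [-0. -0.  0.] OVER -> [535. -50. 360.] [180.   0.  45.]
t [-0.486  1.281  0.   ] r [-0.    -0.     0.417] OVER -> [ 580. -150.  360.] [180.  -0.  20.]
t [0.142 0.903 0.188] r [-0.    -0.     0.377]  -> [ 615.4 -214.   345. ] [180.    0.   -2.6]
```

```bash
python3 - <<'E'
from plan import *
import numpy as np
s=[428.9,202,331,180,0,92.3]
W=[[457,130,350,180,0,69],[501,33,360,180,0,69],[544,-64,360,180,0,69],[587,-161,360,180,0,45],[615.4,-214,345,180,0,-2.6]]
plan(s,W)
E
```

```text
t [-0.913  0.315 -0.237] r [-0.    -0.     0.388]  -> [457. 130. 350.] [180.   0.  69.]
t [-0.936  0.948 -0.126] r [-0. -0.  0.]  -> [501.  33. 360.] [180.   0.  69.]
t [-0.939  0.936  0.   ] r [-0. -0.  0.]  -> [544. -64. 360.] [180.   0.  69.]
t [-0.94   0.936  0.   ] r [-0.  -0.   0.4]  -> [ 587. -161.  360.] [180.  -0.  45.]
t [-0.218  0.719  0.188] r [-0.    -0.     0.794]  -> [ 615.4 -214.   345. ] [180.   -0.   -2.6]
```

Call:
apply_moves:
  targets:
    - {"tx":-0.09,"ty":0.03,"tz":-0.1,"rx":0,"ry":0,"rz":0.04}
    - {"tx":-0.18,"ty":0.06,"tz":-0.2,"rx":0,"ry":0,"rz":0.08}
    - {"tx":-0.27,"ty":0.09,"tz":-0.24,"rx":0,"ry":0,"rz":0.12}
    - {"tx":-0.36,"ty":0.12,"tz":-0.24,"rx":0,"ry":0,"rz":0.16}
    - {"tx":-0.45,"ty":0.15,"tz":-0.24,"rx":0,"ry":0,"rz":0.2}
    - {"tx":-0.54,"ty":0.18,"tz":-0.24,"rx":0,"ry":0,"rz":0.24}
    - {"tx":-0.63,"ty":0.21,"tz":-0.24,"rx":0,"ry":0,"rz":0.28}
    - {"tx":-0.72,"ty":0.24,"tz":-0.24,"rx":0,"ry":0,"rz":0.32}
    - {"tx":-0.81,"ty":0.28,"tz":-0.24,"rx":0,"ry":0,"rz":0.36}
    - {"tx":-0.913,"ty":0.315,"tz":-0.237,"rx":0,"ry":0,"rz":0.388}
  grip: 60

```text
t: 13.48
ee_pos: [457.5, 129.3, 349.9]
tool_rot: [-180.0, -0.0, 68.9]
wrist_force: [0.5, 0.6, 0.7]
opening: 0.638
grasp_force: 0.0
```

Call:
apply_moves:
  targets:
    - {"tx":-0.09,"ty":0.09,"tz":-0.01,"rx":0,"ry":0,"rz":0}
    - {"tx":-0.18,"ty":0.18,"tz":-0.02,"rx":0,"ry":0,"rz":0}
    - {"tx":-0.27,"ty":0.27,"tz":-0.03,"rx":0,"ry":0,"rz":0}
    - {"tx":-0.36,"ty":0.36,"tz":-0.05,"rx":0,"ry":0,"rz":0}
    - {"tx":-0.46,"ty":0.46,"tz":-0.06,"rx":0,"ry":0,"rz":0}
    - {"tx":-0.56,"ty":0.56,"tz":-0.08,"rx":0,"ry":0,"rz":0}
    - {"tx":-0.66,"ty":0.66,"tz":-0.09,"rx":0,"ry":0,"rz":0}
    - {"tx":-0.76,"ty":0.76,"tz":-0.1,"rx":0,"ry":0,"rz":0}
    - {"tx":-0.85,"ty":0.85,"tz":-0.11,"rx":0,"ry":0,"rz":0}
    - {"tx":-0.936,"ty":0.948,"tz":-0.126,"rx":0,"ry":0,"rz":0}

```text
t: 14.32
ee_pos: [501.6, 31.8, 360.0]
tool_rot: [-180.0, 0.0, 69.1]
wrist_force: [0.3, 0.5, -0.1]
opening: 0.639
grasp_force: 0.0
```

Call:
apply_moves:
  targets:
    - {"tx":-0.09,"ty":0.09,"tz":0,"rx":0,"ry":0,"rz":0}
    - {"tx":-0.18,"ty":0.18,"tz":0,"rx":0,"ry":0,"rz":0}
    - {"tx":-0.27,"ty":0.27,"tz":0,"rx":0,"ry":0,"rz":0}
    - {"tx":-0.36,"ty":0.36,"tz":0,"rx":0,"ry":0,"rz":0}
    - {"tx":-0.46,"ty":0.46,"tz":0,"rx":0,"ry":0,"rz":0}
    - {"tx":-0.56,"ty":0.56,"tz":0,"rx":0,"ry":0,"rz":0}
    - {"tx":-0.66,"ty":0.66,"tz":0,"rx":0,"ry":0,"rz":0}
    - {"tx":-0.76,"ty":0.76,"tz":0,"rx":0,"ry":0,"rz":0}
    - {"tx":-0.85,"ty":0.85,"tz":0,"rx":0,"ry":0,"rz":0}
    - {"tx":-0.939,"ty":0.936,"tz":0,"rx":0,"ry":0,"rz":0}

```text
t: 15.15
ee_pos: [544.9, -65.1, 360.0]
tool_rot: [180.0, -0.0, 69.1]
wrist_force: [0.1, 0.0, -0.9]
opening: 0.636
grasp_force: 0.0
```

Call:
apply_moves:
  targets:
    - {"tx":-0.09,"ty":0.09,"tz":0,"rx":0,"ry":0,"rz":0.04}
    - {"tx":-0.18,"ty":0.18,"tz":0,"rx":0,"ry":0,"rz":0.08}
    - {"tx":-0.27,"ty":0.27,"tz":0,"rx":0,"ry":0,"rz":0.12}
    - {"tx":-0.36,"ty":0.36,"tz":0,"rx":0,"ry":0,"rz":0.16}
    - {"tx":-0.46,"ty":0.46,"tz":0,"rx":0,"ry":0,"rz":0.2}
    - {"tx":-0.56,"ty":0.56,"tz":0,"rx":0,"ry":0,"rz":0.24}
    - {"tx":-0.66,"ty":0.66,"tz":0,"rx":0,"ry":0,"rz":0.28}
    - {"tx":-0.76,"ty":0.76,"tz":0,"rx":0,"ry":0,"rz":0.32}
    - {"tx":-0.85,"ty":0.85,"tz":0,"rx":0,"ry":0,"rz":0.36}
    - {"tx":-0.94,"ty":0.936,"tz":0,"rx":0,"ry":0,"rz":0.4}

```text
t: 15.98
ee_pos: [588.0, -162.0, 360.0]
tool_rot: [180.0, -0.0, 44.9]
wrist_force: [-0.9, 0.5, 0.4]
opening: 0.64
grasp_force: 0.0
```

Call:
apply_moves:
  targets:
    - {"tx":-0.02,"ty":0.09,"tz":0.02,"rx":0,"ry":0,"rz":0.1}
    - {"tx":-0.05,"ty":0.18,"tz":0.05,"rx":0,"ry":0,"rz":0.2}
    - {"tx":-0.08,"ty":0.27,"tz":0.07,"rx":0,"ry":0,"rz":0.3}
    - {"tx":-0.11,"ty":0.36,"tz":0.1,"rx":0,"ry":0,"rz":0.4}
    - {"tx":-0.14,"ty":0.45,"tz":0.12,"rx":0,"ry":0,"rz":0.5}
    - {"tx":-0.17,"ty":0.54,"tz":0.15,"rx":0,"ry":0,"rz":0.6}
    - {"tx":-0.2,"ty":0.63,"tz":0.17,"rx":0,"ry":0,"rz":0.7}
    - {"tx":-0.218,"ty":0.719,"tz":0.188,"rx":0,"ry":0,"rz":0.78}
    - {"tx":-0.218,"ty":0.719,"tz":0.188,"rx":0,"ry":0,"rz":0.794}
    - {"tx":-0.218,"ty":0.719,"tz":0.188,"rx":0,"ry":0,"rz":0.794}

```text
t: 16.82
ee_pos: [616.1, -214.1, 344.7]
tool_rot: [180.0, 0.0, -2.5]
wrist_force: [-0.2, 0.3, -0.1]
opening: 0.637
grasp_force: 0.0
```

```bash
python3 - <<'E'
from h import *
o=get_obs(); print(o["ee_pos"],o["tool_rot"],o["joints"],o["opening"])
c=viewer.camera_params("wrist"); im=viewer.camera("wrist"); a=im[:,:,::-1].copy()
sc=viewer.camera("scene"); cv2.imwrite("pics/s2.png",sc[:,:,::-1])
np.save("w2.npy",c,allow_pickle=True)
Rz=R.from_euler("z",-2.6,degrees=True).as_matrix()
P=lambda L:proj(np.array(L,float)@Rz.T+[615.4,-214,5],c)
for p in P([(-13,-13,108),(13,-13,108),(13,13,108),(-13,13,108),(-120,-56,34),(-120,56,34),(-125,-56,1),(-125,56,1)]): cv2.circle(a,tuple(int(round(v)) for v in p),2,(255,255,0),-1); print(np.round(p))
cv2.imwrite("pics/w2.png",a)
E
```

```text
[ 616.12988991 -214.08010944  344.72731668] [ 1.79995677e+02  2.97393862e-02 -2.51878860e+00] [ 12.21267503  40.06099152   7.66499795  90.09816857  -6.39043296
  50.29715514 -70.33047065] 0.6367217414772839
[342. 244.]
[342. 204.]
[300. 204.]
[301. 243.]
[382. 324.]
[260. 324.]
[377. 310.]
[266. 309.]
```

View pics/w2.png

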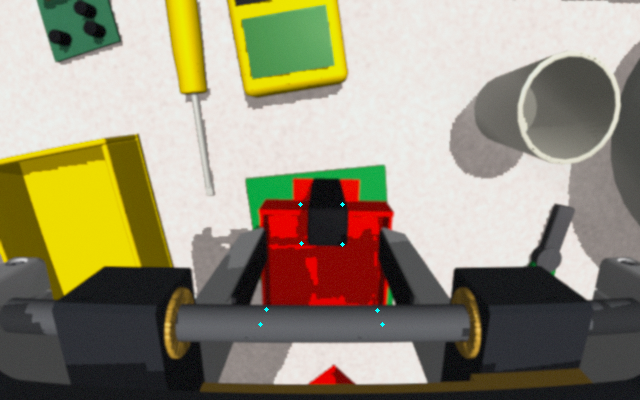

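The post stands about 7 px right of my prediction, so roughly 4 mm to −y; the yaw matches. I'll refine the tray pose with a mask fit, since the scoop has only 4 mm of side margin there.

```bash
cat > tray.py <<'E'
from h import *
from scipy.optimize import minimize
import itertools
M={}
for n,seed in (("scene",(300,200)),("side",(310,200))):
    hsv=cv2.cvtColor(cv2.imread(f"pics/{n}0.png"),cv2.COLOR_BGR2HSV)
    m=cv2.inRange(hsv,(18,120,40),(35,255,255)); k,l=cv2.connectedComponents(m)
    m=(l==l[seed[1],seed[0]]).astype(np.uint8)
    h=cv2.convexHull(cv2.findNonZero(m)); f=np.zeros((1600,2560),np.uint8); cv2.fillConvexPoly(f,((h+0.5)*4-0.5).astype(int),1); 
    f=cv2.dilate(f,np.ones((3,3))); M[n]=f; print(n,m.sum())
C={n:viewer.camera_params(n) for n in M}
L=np.array(list(itertools.product((-130,130),(-65,65),(0,55))),float)
def cost(q,names=("scene","side")):
    W=L@R.from_euler("z",q[2],degrees=True).as_matrix().T+[q[0],q[1],0]; s=0
    for n in names:
        h=cv2.convexHull(((proj(W,C[n])+.5)*4-.5).astype(np.float32)); g=np.zeros((1600,2560),np.uint8)
        cv2.fillConvexPoly(g,np.round(h).astype(int),1); s+=1-(g&M[n]).sum()/(g|M[n]).sum()
    return s
for names in (("scene","side"),("scene",),("side",)):
    r=minimize(cost,[540.5,5.3,5.7],args=(names,),method="Nelder-Mead",options=dict(initial_simplex=[[540,5,5.7],[546,5,5.7],[540,11,5.7],[540,5,8]])); print(names,r.x,r.fun)
E
python3 tray.py
```

```text
scene 3764
side 3970
('scene', 'side') [540.03990108   3.72473262   6.17330546] 0.04097154542685433
('scene',) [539.57677103   4.50990839   5.93437441] 0.009308959298224062
('side',) [540.97485431   4.10238885   6.56075465] 0.028177684505071743
```

Call:
apply_moves:
  targets:
    - {"tx":0,"ty":0.05,"tz":0.1,"rx":0,"ry":0,"rz":0}
    - {"tx":0,"ty":0.05,"tz":0.22,"rx":0,"ry":0,"rz":0}
    - {"tx":0,"ty":0.05,"tz":0.34,"rx":0,"ry":0,"rz":0}
    - {"tx":0,"ty":0.05,"tz":0.46,"rx":0,"ry":0,"rz":0}
    - {"tx":0,"ty":0.05,"tz":0.58,"rx":0,"ry":0,"rz":0}
    - {"tx":0,"ty":0.05,"tz":0.7,"rx":0,"ry":0,"rz":0}
    - {"tx":0,"ty":0.05,"tz":0.82,"rx":0,"ry":0,"rz":0}
    - {"tx":0,"ty":0.05,"tz":0.94,"rx":0,"ry":0,"rz":0}
    - {"tx":0,"ty":0.05,"tz":1,"rx":0,"ry":0,"rz":0}
    - {"tx":0,"ty":0.05,"tz":1,"rx":0,"ry":0,"rz":0}

```text
t: 17.75
ee_pos: [615.4, -217.7, 263.4]
tool_rot: [-180.0, 0.1, -2.5]
wrist_force: [-0.5, -0.8, 0.6]
opening: 0.635
grasp_force: 0.0
```

Call:
apply_moves:
  targets:
    - {"tx":0,"ty":0,"tz":0,"rx":0,"ry":0,"rz":0}
    - {"tx":0,"ty":0,"tz":0,"rx":0,"ry":0,"rz":0}
    - {"tx":0,"ty":0,"tz":0,"rx":0,"ry":0,"rz":0}
    - {"tx":0,"ty":0,"tz":0,"rx":0,"ry":0,"rz":0}
    - {"tx":0,"ty":0,"tz":0,"rx":0,"ry":0,"rz":0}
    - {"tx":0,"ty":0,"tz":0,"rx":0,"ry":0,"rz":0}
    - {"tx":0,"ty":0,"tz":0,"rx":0,"ry":0,"rz":0}
    - {"tx":0,"ty":0,"tz":0,"rx":0,"ry":0,"rz":0}
    - {"tx":0,"ty":0,"tz":0,"rx":0,"ry":0,"rz":0}
    - {"tx":0,"ty":0,"tz":0,"rx":0,"ry":0,"rz":0}
  grip: 0
  force: 60

```text
t: 18.58
ee_pos: [616.0, -217.9, 265.4]
tool_rot: [180.0, -0.0, -2.5]
wrist_force: [-0.7, 0.8, 4.2]
opening: 0.274
grasp_force: 59.8
```

```bash
python3 - <<'E'
from plan import *
s=[616,-217.9,265.2,180,0,-2.5]
plan(s,[[616,-217.9,340,180,0,-2.5],[626,-139,345,180,0,0],[637,-62,345,180,0,3],[646.6,15.7,345,180,0,6.1],[646.6,15.7,280,180,0,6.1]])
E
```

```text
t [-0.     0.    -0.935] r [0. 0. 0.]  -> [ 616.  -217.9  340. ] [180.    0.   -2.5]
t [ 0.082 -0.991 -0.063] r [ 0.     0.    -0.042]  -> [ 626. -139.  345.] [180.   0.   0.]
t [ 0.138 -0.962  0.   ] r [-0.    0.   -0.05]  -> [637. -62. 345.] [180.   0.   3.]
t [ 0.171 -0.964  0.   ] r [-0.     0.    -0.051]  -> [646.6  15.7 345. ] [180.    0.    6.1]
t [-0.     0.     0.813] r [-0.  0. -0.]  -> [646.6  15.7 280. ] [180.    0.    6.1]
```

Call:
apply_moves:
  targets:
    - {"tx":0,"ty":0,"tz":-0.04,"rx":0,"ry":0,"rz":0}
    - {"tx":0,"ty":0,"tz":-0.1,"rx":0,"ry":0,"rz":0}
    - {"tx":0,"ty":0,"tz":-0.2,"rx":0,"ry":0,"rz":0}
    - {"tx":0,"ty":0,"tz":-0.3,"rx":0,"ry":0,"rz":0}
    - {"tx":0,"ty":0,"tz":-0.4,"rx":0,"ry":0,"rz":0}
    - {"tx":0,"ty":0,"tz":-0.5,"rx":0,"ry":0,"rz":0}
    - {"tx":0,"ty":0,"tz":-0.6,"rx":0,"ry":0,"rz":0}
    - {"tx":0,"ty":0,"tz":-0.72,"rx":0,"ry":0,"rz":0}
    - {"tx":0,"ty":0,"tz":-0.84,"rx":0,"ry":0,"rz":0}
    - {"tx":0,"ty":0,"tz":-0.935,"rx":0,"ry":0,"rz":0}

```text
t: 19.42
ee_pos: [616.0, -218.0, 341.3]
tool_rot: [180.0, -0.1, -2.5]
wrist_force: [0.6, -0.6, -1.5]
opening: 0.272
grasp_force: 59.8
```

Call:
apply_moves:
  targets:
    - {"tx":0.01,"ty":-0.06,"tz":-0.01,"rx":0,"ry":0,"rz":0}
    - {"tx":0.02,"ty":-0.15,"tz":-0.02,"rx":0,"ry":0,"rz":-0.01}
    - {"tx":0.03,"ty":-0.25,"tz":-0.03,"rx":0,"ry":0,"rz":-0.01}
    - {"tx":0.04,"ty":-0.35,"tz":-0.04,"rx":0,"ry":0,"rz":-0.02}
    - {"tx":0.05,"ty":-0.45,"tz":-0.05,"rx":0,"ry":0,"rz":-0.02}
    - {"tx":0.06,"ty":-0.56,"tz":-0.06,"rx":0,"ry":0,"rz":-0.03}
    - {"tx":0.06,"ty":-0.67,"tz":-0.06,"rx":0,"ry":0,"rz":-0.03}
    - {"tx":0.07,"ty":-0.78,"tz":-0.06,"rx":0,"ry":0,"rz":-0.04}
    - {"tx":0.08,"ty":-0.89,"tz":-0.063,"rx":0,"ry":0,"rz":-0.04}
    - {"tx":0.082,"ty":-0.991,"tz":-0.063,"rx":0,"ry":0,"rz":-0.042}

```text
t: 20.25
ee_pos: [626.1, -137.8, 344.8]
tool_rot: [-180.0, -0.0, 0.0]
wrist_force: [0.7, -0.3, -1.5]
opening: 0.271
grasp_force: 59.8
```

Call:
apply_moves:
  targets:
    - {"tx":0.01,"ty":-0.1,"tz":0,"rx":0,"ry":0,"rz":0}
    - {"tx":0.03,"ty":-0.2,"tz":0,"rx":0,"ry":0,"rz":-0.01}
    - {"tx":0.04,"ty":-0.3,"tz":0,"rx":0,"ry":0,"rz":-0.01}
    - {"tx":0.06,"ty":-0.4,"tz":0,"rx":0,"ry":0,"rz":-0.02}
    - {"tx":0.07,"ty":-0.5,"tz":0,"rx":0,"ry":0,"rz":-0.02}
    - {"tx":0.08,"ty":-0.6,"tz":0,"rx":0,"ry":0,"rz":-0.03}
    - {"tx":0.1,"ty":-0.7,"tz":0,"rx":0,"ry":0,"rz":-0.03}
    - {"tx":0.11,"ty":-0.79,"tz":0,"rx":0,"ry":0,"rz":-0.04}
    - {"tx":0.13,"ty":-0.88,"tz":0,"rx":0,"ry":0,"rz":-0.05}
    - {"tx":0.138,"ty":-0.962,"tz":0,"rx":0,"ry":0,"rz":-0.05}

```text
t: 21.08
ee_pos: [637.2, -61.2, 344.9]
tool_rot: [-180.0, -0.0, 3.0]
wrist_force: [0.5, -0.1, -1.6]
opening: 0.274
grasp_force: 59.8
```

Call:
apply_moves:
  targets:
    - {"tx":0.02,"ty":-0.12,"tz":0,"rx":0,"ry":0,"rz":0}
    - {"tx":0.04,"ty":-0.24,"tz":0,"rx":0,"ry":0,"rz":-0.01}
    - {"tx":0.06,"ty":-0.36,"tz":0,"rx":0,"ry":0,"rz":-0.01}
    - {"tx":0.08,"ty":-0.48,"tz":0,"rx":0,"ry":0,"rz":-0.02}
    - {"tx":0.1,"ty":-0.6,"tz":0,"rx":0,"ry":0,"rz":-0.02}
    - {"tx":0.12,"ty":-0.72,"tz":0,"rx":0,"ry":0,"rz":-0.03}
    - {"tx":0.14,"ty":-0.83,"tz":0,"rx":0,"ry":0,"rz":-0.04}
    - {"tx":0.16,"ty":-0.91,"tz":0,"rx":0,"ry":0,"rz":-0.05}
    - {"tx":0.171,"ty":-0.964,"tz":0,"rx":0,"ry":0,"rz":-0.051}
    - {"tx":0.171,"ty":-0.964,"tz":0,"rx":0,"ry":0,"rz":-0.051}

```text
t: 21.92
ee_pos: [646.8, 17.1, 344.8]
tool_rot: [-180.0, -0.0, 6.2]
wrist_force: [-0.5, 0.1, -1.8]
opening: 0.27
grasp_force: 59.8
```

```bash
python3 - <<'E'
from h import *
o=get_obs(); print(o["ee_pos"],o["tool_rot"],o["joints"],o["opening"],o["grasp_force"])
a=viewer.camera("scene")[:,:,::-1]; b=viewer.camera("side")[:,:,::-1]; 
c=viewer.camera_params("wrist"); w=viewer.camera("wrist")[:,:,::-1]
cv2.imwrite("pics/s3.png",a);cv2.imwrite("pics/d3.png",b);cv2.imwrite("pics/w3.png",w)
A=cv2.resize(a[130:280,180:400],(800,545))[:300]; 
z=lambda i,y,x,h,wd,W,H:cv2.resize(i[y:y+h,x:x+wd],(W,H),interpolation=cv2.INTER_CUBIC)
t=np.hstack([z(a,110,235,150,200,400,300),z(b,110,260,150,200,400,300)]); u=np.hstack([z(w,0,0,400,640,480,300),np.zeros((300,320,3),np.uint8)])
cv2.imwrite("pics/c3.png",np.vstack([t,u]))
E
```

```text
[646.75474304  17.13007314 344.79321004] [-1.79957425e+02 -1.32448886e-02  6.15039755e+00] [ -7.69659551  39.5591604    6.28431105  91.00778797  -5.30041015
  49.71286577 -83.26102646] 0.26980911797132995 59.81033205986023
```

View pics/c3.png

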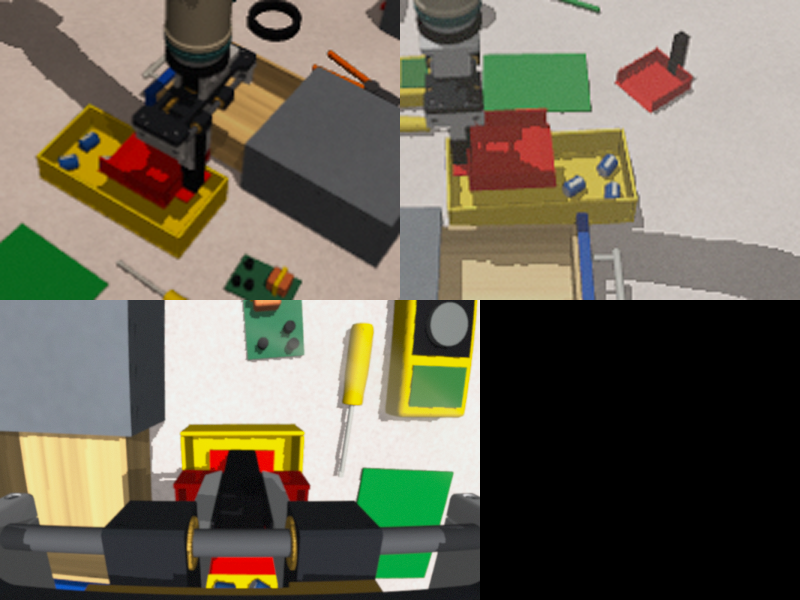

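Drawer is fully open, the scoop is level and held, and it is laterally centred over the tray's empty half (wrist view: both centred at column ~242). Lowering and sweeping next.

Call:
apply_moves:
  targets:
    - {"tx":0,"ty":0,"tz":0.12,"rx":0,"ry":0,"rz":0}
    - {"tx":0,"ty":0,"tz":0.25,"rx":0,"ry":0,"rz":0}
    - {"tx":0,"ty":0,"tz":0.38,"rx":0,"ry":0,"rz":0}
    - {"tx":0,"ty":0,"tz":0.51,"rx":0,"ry":0,"rz":0}
    - {"tx":0,"ty":0,"tz":0.64,"rx":0,"ry":0,"rz":0}
    - {"tx":0,"ty":0,"tz":0.76,"rx":0,"ry":0,"rz":0}
    - {"tx":0,"ty":0,"tz":0.86,"rx":0,"ry":0,"rz":0}
    - {"tx":0,"ty":0,"tz":0.93,"rx":0,"ry":0,"rz":0}
    - {"tx":0,"ty":0,"tz":0.98,"rx":0,"ry":0,"rz":0}
    - {"tx":0,"ty":0,"tz":1,"rx":0,"ry":0,"rz":0}

```text
t: 22.9
ee_pos: [646.7, 15.7, 265.3]
tool_rot: [-180.0, 0.0, 6.1]
wrist_force: [-3.9, 0.2, 13.0]
opening: 0.272
grasp_force: 59.9
```

```bash
python3 - <<'E'
from h import *
o=get_obs(); print(o["ee_pos"],o["tool_rot"],o["wrist_force"])
E
```

```text
[646.71043329  15.66953591 265.32565777] [-1.79994059e+02  5.33693951e-03  6.05437201e+00] [-3.92502625  0.22485969 13.02071468]
```

Call:
apply_moves:
  targets:
    - {"tx":-0.04,"ty":0,"tz":-0.003,"rx":0,"ry":0,"rz":0}
    - {"tx":-0.1,"ty":0,"tz":-0.003,"rx":0,"ry":0,"rz":0}
    - {"tx":-0.16,"ty":0,"tz":-0.003,"rx":0,"ry":0,"rz":0}
    - {"tx":-0.23,"ty":0,"tz":-0.003,"rx":0,"ry":0,"rz":0}
    - {"tx":-0.3,"ty":0,"tz":-0.003,"rx":0,"ry":0,"rz":0}
    - {"tx":-0.37,"ty":0,"tz":-0.003,"rx":0,"ry":0,"rz":0}
    - {"tx":-0.44,"ty":0,"tz":-0.003,"rx":0,"ry":0,"rz":0}
    - {"tx":-0.51,"ty":0,"tz":-0.003,"rx":0,"ry":0,"rz":0}
    - {"tx":-0.58,"ty":0,"tz":-0.003,"rx":0,"ry":0,"rz":0}
    - {"tx":-0.65,"ty":0,"tz":-0.003,"rx":0,"ry":0,"rz":0}

```text
t: 23.73
ee_pos: [594.5, 10.2, 265.4]
tool_rot: [-180.0, -0.0, 6.1]
wrist_force: [0.4, 0.0, 1.7]
opening: 0.27
grasp_force: 59.9
```

Call:
apply_moves:
  targets:
    - {"tx":-0.07,"ty":0,"tz":0,"rx":0,"ry":0,"rz":0}
    - {"tx":-0.14,"ty":0,"tz":0,"rx":0,"ry":0,"rz":0}
    - {"tx":-0.21,"ty":0,"tz":0,"rx":0,"ry":0,"rz":0}
    - {"tx":-0.28,"ty":0,"tz":0,"rx":0,"ry":0,"rz":0}
    - {"tx":-0.35,"ty":0,"tz":0,"rx":0,"ry":0,"rz":0}
    - {"tx":-0.42,"ty":0,"tz":0,"rx":0,"ry":0,"rz":0}
    - {"tx":-0.49,"ty":0,"tz":0,"rx":0,"ry":0,"rz":0}
    - {"tx":-0.56,"ty":0,"tz":0,"rx":0,"ry":0,"rz":0}
    - {"tx":-0.61,"ty":0,"tz":0,"rx":0,"ry":0,"rz":0}
    - {"tx":-0.65,"ty":0,"tz":0,"rx":0,"ry":0,"rz":0}

```text
t: 24.57
ee_pos: [542.9, 4.7, 265.3]
tool_rot: [180.0, -0.0, 6.1]
wrist_force: [2.1, 0.5, 5.8]
opening: 0.271
grasp_force: 59.9
```

```bash
python3 - <<'E'
from h import *
o=get_obs(); print(o["ee_pos"],o["tool_rot"],o["wrist_force"],o["joints"])
a=viewer.camera("scene")[:,:,::-1]; b=viewer.camera("side")[:,:,::-1]
z=lambda i,y,x,h,wd,W,H:cv2.resize(i[y:y+h,x:x+wd],(W,H),interpolation=cv2.INTER_CUBIC)
cv2.imwrite("pics/c4.png",np.hstack([z(a,140,235,100,100,400,400),z(b,150,290,100,100,400,400)]))
E
```

```text
[542.89174226   4.68146586 265.28510452] [ 1.79997915e+02 -3.76736098e-02  6.05372522e+00] [2.08196153 0.53233705 5.84286235] [ -6.62654712  38.89976961   4.8294514  111.16436512  -6.04464428
  30.13614107 -81.5803043 ]
```

View pics/c4.png

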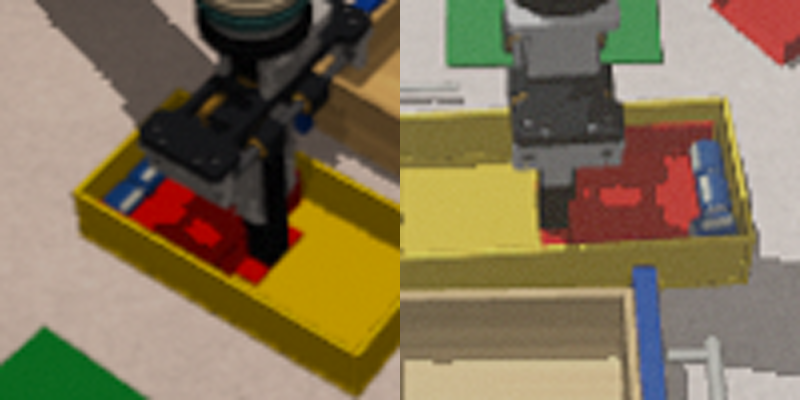

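All three capacitors are gathered in a row on the lip at the −x wall. Joint 6 limits outward tilting, so I'll tip with the mouth towards +x after a half turn. I'm planning that now.

```bash
cat >> plan.py <<'E'
def pose(pt,loc,psi,th):
    "TCP pose with scoop-local point loc (from scoop_grip) at world pt, scoop yaw psi, lip-up tilt th"
    S=R.from_euler("ZY",[psi,th],degrees=True); g=np.array(pt,float)-S.apply(loc)
    return list(g+S.apply([0,0,180.4]))+list((S*R.from_euler("x",180,degrees=True)).as_euler("xyz",degrees=True))
LIP=[-125,0,-80]; REAR=[13,0,-80]
def rows(cur,ways):
    p=np.array(cur[:3],float); r=rot(cur)
    for w in ways:
        t=r.inv().apply(np.array(w[:3])-p)/80; v=(r.inv()*rot(w)).as_rotvec(degrees=True)/60
        print(np.round(t,3),np.round(v,3))
E
python3 - <<'E'
from plan import *
s=[542.9,4.7,265.3,180,0,6.06]
S=R.from_euler("z",6.06,degrees=True)
P=np.array(s[:3])-[0,0,180.4]+S.apply(REAR); print(P)
up=lambda k:P+[0,0,k]
w=[pose(up(min(2,.5*k)),REAR,6.06,1.5*k) for k in range(1,11)]
rows(s,w); c=plan(s,[w[-1]])
w2=[pose(up(2+.2*k),REAR,6.06,15+.7*k) for k in range(1,11)]
rows(c,[w2[4],w2[9]]); c=plan(c,[w2[-1]])
P2=P+[0,0,4]
W=[pose(P2+[0,0,76],REAR,6,20),
   pose(P2+[-10,25,125],REAR,45,16),
   pose(P2+[-20,60,130],REAR,90,14),
   pose(P2+[-50,120,130],REAR,135,12),
   pose([600,205,137],LIP,182.7,10)]
plan(c,W)
E
```

```text
[555.82735455   6.07240827   4.9       ]
[ 0.085 -0.    -0.009] [-0.    -0.025 -0.   ]
[ 0.171 -0.    -0.017] [-0.   -0.05 -0.  ]
[ 0.256 -0.    -0.021] [-0.    -0.075 -0.   ]
[ 0.341  0.    -0.024] [-0.  -0.1 -0. ]
[ 0.426 -0.    -0.018] [-0.    -0.125 -0.   ]
[ 0.511 -0.    -0.01 ] [-0.   -0.15 -0.  ]
[ 0.596 -0.    -0.   ] [-0.    -0.175 -0.   ]
[ 0.68  -0.     0.012] [-0.  -0.2 -0. ]
[0.764 0.    0.027] [-0.    -0.225 -0.   ]
[0.848 0.    0.044] [-0.   -0.25 -0.  ]
t [0.848 0.    0.044] r [-0.   -0.25 -0.  ]  -> [610.4  11.9 261.8] [180.   15.    6.1]
[ 0.196  0.    -0.016] [ 0.    -0.058  0.   ]
[ 0.391 -0.    -0.02 ] [ 0.    -0.117 -0.   ]
t [ 0.391 -0.    -0.02 ] r [ 0.    -0.117 -0.   ]  -> [640.8  15.1 255.2] [180.   22.    6.1]
t [-0.469  0.001 -0.873] r [0.    0.034 0.001]  -> [632.3  14.1 334. ] [180.  20.   6.]
t [-0.678 -0.79  -0.469] r [-0.2    0.064 -0.618]  -> [587.7  73.  387.8] [-180.   16.   45.]
t [-0.096 -0.843 -0.062] r [-0.194  0.031 -0.725]  -> [535.8 116.4 394.7] [-180.   14.   90.]
t [ 0.467 -0.741 -0.137] r [-0.169  0.032 -0.731]  -> [476.5 155.4 396.3] [-180.   12.  135.]
t [ 0.811 -0.026  0.142] r [-0.152  0.031 -0.78 ]  -> [431.8 197.1 371.8] [ 180.    10.  -177.3]
```

Call:
apply_moves:
  targets:
    - {"tx":0.085,"ty":0,"tz":-0.009,"rx":0,"ry":-0.025,"rz":0}
    - {"tx":0.171,"ty":0,"tz":-0.017,"rx":0,"ry":-0.05,"rz":0}
    - {"tx":0.256,"ty":0,"tz":-0.021,"rx":0,"ry":-0.075,"rz":0}
    - {"tx":0.341,"ty":0,"tz":-0.024,"rx":0,"ry":-0.1,"rz":0}
    - {"tx":0.426,"ty":0,"tz":-0.018,"rx":0,"ry":-0.125,"rz":0}
    - {"tx":0.511,"ty":0,"tz":-0.01,"rx":0,"ry":-0.15,"rz":0}
    - {"tx":0.596,"ty":0,"tz":0,"rx":0,"ry":-0.175,"rz":0}
    - {"tx":0.68,"ty":0,"tz":0.012,"rx":0,"ry":-0.2,"rz":0}
    - {"tx":0.764,"ty":0,"tz":0.027,"rx":0,"ry":-0.225,"rz":0}
    - {"tx":0.848,"ty":0,"tz":0.044,"rx":0,"ry":-0.25,"rz":0}

```text
t: 25.5
ee_pos: [609.9, 11.9, 260.1]
tool_rot: [-180.0, 15.3, 6.1]
wrist_force: [0.1, 0.1, -2.1]
opening: 0.271
grasp_force: 59.9
```

Call:
apply_moves:
  targets:
    - {"tx":0.04,"ty":0,"tz":-0.003,"rx":0,"ry":-0.012,"rz":0}
    - {"tx":0.08,"ty":0,"tz":-0.006,"rx":0,"ry":-0.024,"rz":0}
    - {"tx":0.12,"ty":0,"tz":-0.01,"rx":0,"ry":-0.035,"rz":0}
    - {"tx":0.16,"ty":0,"tz":-0.013,"rx":0,"ry":-0.047,"rz":0}
    - {"tx":0.196,"ty":0,"tz":-0.016,"rx":0,"ry":-0.058,"rz":0}
    - {"tx":0.235,"ty":0,"tz":-0.017,"rx":0,"ry":-0.07,"rz":0}
    - {"tx":0.274,"ty":0,"tz":-0.018,"rx":0,"ry":-0.082,"rz":0}
    - {"tx":0.313,"ty":0,"tz":-0.019,"rx":0,"ry":-0.094,"rz":0}
    - {"tx":0.352,"ty":0,"tz":-0.02,"rx":0,"ry":-0.106,"rz":0}
    - {"tx":0.391,"ty":0,"tz":-0.02,"rx":0,"ry":-0.117,"rz":0}

```text
t: 26.33
ee_pos: [641.4, 15.2, 255.0]
tool_rot: [180.0, 22.1, 6.1]
wrist_force: [-0.4, -0.8, -2.4]
opening: 0.269
grasp_force: 59.9
```

```bash
python3 - <<'E'
from h import *
o=get_obs(); print(o["ee_pos"],o["tool_rot"],o["wrist_force"],o["joints"])
a=viewer.camera("scene")[:,:,::-1]; b=viewer.camera("side")[:,:,::-1]
z=lambda i,y,x,h,wd,W,H:cv2.resize(i[y:y+h,x:x+wd],(W,H),interpolation=cv2.INTER_CUBIC)
cv2.imwrite("pics/c5.png",np.hstack([z(a,140,235,100,100,400,400),z(b,150,290,100,100,400,400)]))
E
```

```text
[641.40540185  15.16915706 254.96113246] [179.99954898  22.0842696    6.05719864] [-0.43219683 -0.82547833 -2.35197322] [ -7.74514209  51.37485601   6.87039387  83.6488164   -4.32035511
  67.35225239 -83.89523119]
```

View pics/c5.png

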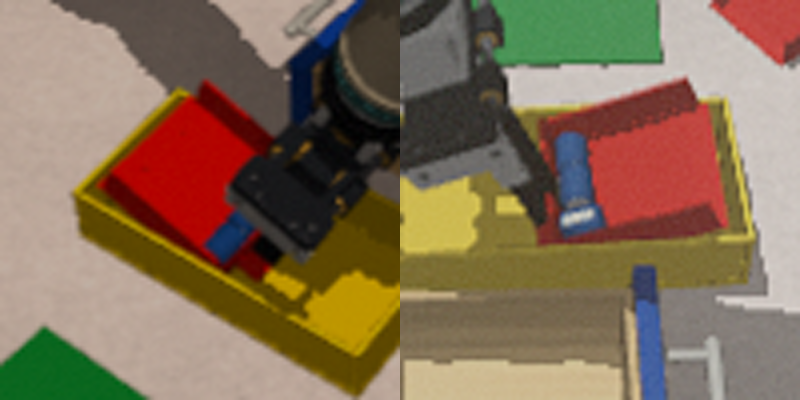

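All three capacitors have rolled back against the scoop's rear wall, and the extra 0.8 N fits three of them. Next come the lift, the half turn and the move to the drawer.

Call:
apply_moves:
  targets:
    - {"tx":-0.03,"ty":0,"tz":-0.05,"rx":0,"ry":0,"rz":0}
    - {"tx":-0.08,"ty":0,"tz":-0.14,"rx":0,"ry":0.005,"rz":0}
    - {"tx":-0.13,"ty":0,"tz":-0.24,"rx":0,"ry":0.01,"rz":0}
    - {"tx":-0.18,"ty":0,"tz":-0.34,"rx":0,"ry":0.013,"rz":0}
    - {"tx":-0.24,"ty":0,"tz":-0.44,"rx":0,"ry":0.017,"rz":0}
    - {"tx":-0.29,"ty":0,"tz":-0.54,"rx":0,"ry":0.02,"rz":0}
    - {"tx":-0.34,"ty":0,"tz":-0.64,"rx":0,"ry":0.024,"rz":0}
    - {"tx":-0.39,"ty":0,"tz":-0.73,"rx":0,"ry":0.028,"rz":0}
    - {"tx":-0.43,"ty":0,"tz":-0.81,"rx":0,"ry":0.031,"rz":0}
    - {"tx":-0.469,"ty":0.001,"tz":-0.873,"rx":0,"ry":0.034,"rz":0.001}

```text
t: 27.27
ee_pos: [632.6, 14.2, 334.9]
tool_rot: [180.0, 19.9, 6.0]
wrist_force: [0.8, 0.2, -1.3]
opening: 0.273
grasp_force: 59.9
```

Call:
apply_moves:
  targets:
    - {"tx":-0.05,"ty":-0.06,"tz":-0.05,"rx":-0.02,"ry":0.006,"rz":-0.06}
    - {"tx":-0.12,"ty":-0.14,"tz":-0.1,"rx":-0.04,"ry":0.013,"rz":-0.12}
    - {"tx":-0.19,"ty":-0.22,"tz":-0.14,"rx":-0.06,"ry":0.02,"rz":-0.19}
    - {"tx":-0.26,"ty":-0.3,"tz":-0.19,"rx":-0.08,"ry":0.026,"rz":-0.25}
    - {"tx":-0.33,"ty":-0.38,"tz":-0.23,"rx":-0.1,"ry":0.032,"rz":-0.31}
    - {"tx":-0.4,"ty":-0.46,"tz":-0.28,"rx":-0.12,"ry":0.038,"rz":-0.37}
    - {"tx":-0.47,"ty":-0.54,"tz":-0.33,"rx":-0.14,"ry":0.045,"rz":-0.43}
    - {"tx":-0.54,"ty":-0.62,"tz":-0.38,"rx":-0.16,"ry":0.051,"rz":-0.49}
    - {"tx":-0.61,"ty":-0.71,"tz":-0.42,"rx":-0.18,"ry":0.058,"rz":-0.56}
    - {"tx":-0.678,"ty":-0.79,"tz":-0.469,"rx":-0.2,"ry":0.064,"rz":-0.618}

```text
t: 28.1
ee_pos: [587.4, 73.4, 387.9]
tool_rot: [-180.0, 16.0, 45.2]
wrist_force: [0.2, -0.5, -2.2]
opening: 0.274
grasp_force: 59.9
```

Call:
apply_moves:
  targets:
    - {"tx":-0.01,"ty":-0.08,"tz":-0.01,"rx":-0.02,"ry":0.003,"rz":-0.07}
    - {"tx":-0.02,"ty":-0.17,"tz":-0.01,"rx":-0.04,"ry":0.006,"rz":-0.14}
    - {"tx":-0.03,"ty":-0.25,"tz":-0.02,"rx":-0.06,"ry":0.009,"rz":-0.22}
    - {"tx":-0.04,"ty":-0.34,"tz":-0.02,"rx":-0.08,"ry":0.012,"rz":-0.29}
    - {"tx":-0.05,"ty":-0.42,"tz":-0.03,"rx":-0.1,"ry":0.015,"rz":-0.36}
    - {"tx":-0.06,"ty":-0.51,"tz":-0.04,"rx":-0.116,"ry":0.019,"rz":-0.435}
    - {"tx":-0.07,"ty":-0.59,"tz":-0.04,"rx":-0.136,"ry":0.022,"rz":-0.51}
    - {"tx":-0.08,"ty":-0.67,"tz":-0.05,"rx":-0.155,"ry":0.025,"rz":-0.58}
    - {"tx":-0.09,"ty":-0.76,"tz":-0.06,"rx":-0.175,"ry":0.028,"rz":-0.65}
    - {"tx":-0.096,"ty":-0.843,"tz":-0.062,"rx":-0.194,"ry":0.031,"rz":-0.725}

```text
t: 28.93
ee_pos: [535.5, 116.7, 394.7]
tool_rot: [-179.9, 14.0, 90.2]
wrist_force: [-0.1, -0.2, -1.6]
opening: 0.274
grasp_force: 59.9
```

Call:
apply_moves:
  targets:
    - {"tx":0.05,"ty":-0.07,"tz":-0.01,"rx":-0.017,"ry":0.003,"rz":-0.07}
    - {"tx":0.09,"ty":-0.15,"tz":-0.03,"rx":-0.034,"ry":0.006,"rz":-0.15}
    - {"tx":0.14,"ty":-0.22,"tz":-0.04,"rx":-0.051,"ry":0.01,"rz":-0.22}
    - {"tx":0.19,"ty":-0.3,"tz":-0.05,"rx":-0.068,"ry":0.013,"rz":-0.29}
    - {"tx":0.23,"ty":-0.37,"tz":-0.07,"rx":-0.085,"ry":0.016,"rz":-0.365}
    - {"tx":0.28,"ty":-0.44,"tz":-0.08,"rx":-0.1,"ry":0.019,"rz":-0.44}
    - {"tx":0.33,"ty":-0.52,"tz":-0.1,"rx":-0.118,"ry":0.022,"rz":-0.51}
    - {"tx":0.37,"ty":-0.59,"tz":-0.11,"rx":-0.135,"ry":0.026,"rz":-0.585}
    - {"tx":0.42,"ty":-0.67,"tz":-0.12,"rx":-0.152,"ry":0.029,"rz":-0.66}
    - {"tx":0.467,"ty":-0.741,"tz":-0.137,"rx":-0.169,"ry":0.032,"rz":-0.731}

```text
t: 29.77
ee_pos: [476.0, 155.2, 396.1]
tool_rot: [-179.9, 12.0, 135.2]
wrist_force: [-0.3, -0.5, -2.2]
opening: 0.275
grasp_force: 59.9
```

```bash
python3 - <<'E'
from h import *
o=get_obs(); print(o["ee_pos"],o["tool_rot"],o["wrist_force"],o["joints"])
b=viewer.camera("side")[:,:,::-1]; a=viewer.camera("scene")[:,:,::-1]; cv2.imwrite("pics/d6.png",b); cv2.imwrite("pics/s6.png",a)
# blue mask of the drawer front / caps
for n,i in (("side",b),("scene",a)):
    m=cv2.inRange(cv2.cvtColor(i,cv2.COLOR_BGR2HSV),(105,120,40),(125,255,255))
    k,l,st,ce=cv2.connectedComponentsWithStats(m)
    for s,c in zip(st[1:],ce[1:]):
        if s[4]>12: print(n,s,np.round(c))
E
```

```text
[476.02203376 155.16158837 396.09322494] [-179.90088979   11.96606017  135.21322072] [-0.27511946 -0.52538028 -2.23317225] [ -9.39172678  24.82793797 -22.04286631 112.98674593  30.06587193
  44.60059678  -5.91130289]
side [319 198  12  10  58] [324. 202.]
side [350 236   6  10  39] [352. 241.]
side [352 246   4   5  13] [354. 248.]
side [352 264   7  21 105] [355. 275.]
side [ 143  317   67   60 2912] [176. 344.]
side [175 370   6   7  15] [178. 373.]
scene [330 123  17  13  79] [339. 129.]
scene [ 443  136   56   55 1728] [471. 162.]
scene [305 143   8  11  54] [309. 149.]
scene [315 143  21   8 146] [324. 146.]
```

Call:
apply_moves:
  targets:
    - {"tx":0.08,"ty":0,"tz":0.01,"rx":-0.015,"ry":0.003,"rz":-0.08}
    - {"tx":0.16,"ty":0,"tz":0.03,"rx":-0.03,"ry":0.006,"rz":-0.16}
    - {"tx":0.24,"ty":-0.01,"tz":0.04,"rx":-0.045,"ry":0.009,"rz":-0.24}
    - {"tx":0.33,"ty":-0.01,"tz":0.06,"rx":-0.06,"ry":0.012,"rz":-0.32}
    - {"tx":0.41,"ty":-0.01,"tz":0.07,"rx":-0.076,"ry":0.016,"rz":-0.39}
    - {"tx":0.49,"ty":-0.02,"tz":0.085,"rx":-0.09,"ry":0.019,"rz":-0.47}
    - {"tx":0.57,"ty":-0.02,"tz":0.1,"rx":-0.106,"ry":0.022,"rz":-0.55}
    - {"tx":0.65,"ty":-0.02,"tz":0.115,"rx":-0.12,"ry":0.025,"rz":-0.62}
    - {"tx":0.73,"ty":-0.02,"tz":0.13,"rx":-0.137,"ry":0.028,"rz":-0.7}
    - {"tx":0.811,"ty":-0.026,"tz":0.142,"rx":-0.152,"ry":0.031,"rz":-0.78}

```text
t: 30.7
ee_pos: [432.3, 196.7, 371.4]
tool_rot: [-180.0, 10.0, -177.3]
wrist_force: [0.4, -0.9, -2.9]
opening: 0.272
grasp_force: 59.9
```

```bash
python3 - <<'E'
from h import *
from plan import *
o=get_obs(); print(o["ee_pos"],o["tool_rot"],o["wrist_force"],o["joints"])
print("front top outer/inner corners side px", proj([[463,300,94],[478,300,94],[467,202,94],[482,202,94]],"side").round(1).tolist())
m=cv2.inRange(cv2.cvtColor(cv2.imread("pics/d6.png"),cv2.COLOR_BGR2HSV),(105,120,40),(125,255,255))
for r in (266,270,275,280,283): print(r,np.nonzero(m[r,330:380])[0]+330)
c=cur()
Y=2.7+180
for lip,th in (([585,206,112],2),([560,205,80],-18),([555,205,65],-30),([555,205,65],-42)):
    c=plan(c,[pose(lip,LIP,Y,th)],save=False)
E
```

```text
[432.30818574 196.65982406 371.38872378] [-179.95494642    9.97980042 -177.27737051] [ 0.40706172 -0.89609585 -2.88076144] [ -3.42899894  26.22300794 -36.13352039 119.70966435  36.99977412
  35.63571852  27.28297323]
front top outer/inner corners side px [[359.9, 284.2], [353.4, 283.9], [357.5, 247.6], [351.3, 247.4]]
266 [352 353 354 357]
270 [353 354 355 356 357]
275 [353 354 355 356 357 358]
280 [353 354 355 356 357 358]
283 [353 354 355 356 357 358]
t [-0.23   0.021  0.09 ] r [ 0.001  0.133 -0.   ]  -> [451.1 199.7 367.9] [-180.     2.  -177.3]
t [-0.881  0.003  0.051] r [-0.     0.334 -0.   ]  -> [521.6 203.2 366.3] [-180.   -18.  -177.3]
t [-0.71   0.003 -0.056] r [-0.   0.2 -0. ]  -> [576.9 206.  353. ] [-180.   -30.  -177.3]
t [-0.711  0.    -0.254] r [-0.   0.2 -0. ]  -> [636.3 208.8 342.1] [-180.   -42.  -177.3]
```

Call:
apply_moves:
  targets:
    - {"tx":-0.02,"ty":0,"tz":0.01,"rx":0,"ry":0.013,"rz":0}
    - {"tx":-0.05,"ty":0,"tz":0.02,"rx":0,"ry":0.027,"rz":0}
    - {"tx":-0.07,"ty":0.01,"tz":0.03,"rx":0,"ry":0.04,"rz":0}
    - {"tx":-0.09,"ty":0.01,"tz":0.04,"rx":0,"ry":0.053,"rz":0}
    - {"tx":-0.12,"ty":0.01,"tz":0.05,"rx":0,"ry":0.067,"rz":0}
    - {"tx":-0.14,"ty":0.01,"tz":0.055,"rx":0,"ry":0.08,"rz":0}
    - {"tx":-0.16,"ty":0.015,"tz":0.063,"rx":0,"ry":0.093,"rz":0}
    - {"tx":-0.19,"ty":0.02,"tz":0.072,"rx":0,"ry":0.107,"rz":0}
    - {"tx":-0.21,"ty":0.02,"tz":0.081,"rx":0,"ry":0.12,"rz":0}
    - {"tx":-0.23,"ty":0.021,"tz":0.09,"rx":0.001,"ry":0.133,"rz":0}

```text
t: 31.53
ee_pos: [451.7, 199.7, 367.6]
tool_rot: [-180.0, 2.0, -177.3]
wrist_force: [0.1, 0.2, -2.5]
opening: 0.275
grasp_force: 59.9
```

Call:
apply_moves:
  targets:
    - {"tx":-0.09,"ty":0,"tz":0.005,"rx":0,"ry":0.033,"rz":0}
    - {"tx":-0.18,"ty":0,"tz":0.01,"rx":0,"ry":0.067,"rz":0}
    - {"tx":-0.26,"ty":0,"tz":0.015,"rx":0,"ry":0.1,"rz":0}
    - {"tx":-0.35,"ty":0,"tz":0.02,"rx":0,"ry":0.133,"rz":0}
    - {"tx":-0.44,"ty":0,"tz":0.025,"rx":0,"ry":0.167,"rz":0}
    - {"tx":-0.53,"ty":0,"tz":0.03,"rx":0,"ry":0.2,"rz":0}
    - {"tx":-0.62,"ty":0,"tz":0.035,"rx":0,"ry":0.234,"rz":0}
    - {"tx":-0.7,"ty":0,"tz":0.04,"rx":0,"ry":0.267,"rz":0}
    - {"tx":-0.79,"ty":0,"tz":0.045,"rx":0,"ry":0.3,"rz":0}
    - {"tx":-0.881,"ty":0.003,"tz":0.051,"rx":0,"ry":0.334,"rz":0}

```text
t: 32.37
ee_pos: [522.5, 203.1, 366.0]
tool_rot: [-180.0, -18.1, -177.3]
wrist_force: [0.7, 0.1, -3.1]
opening: 0.274
grasp_force: 59.9
```

Call:
apply_moves:
  targets:
    - {"tx":-0.07,"ty":0,"tz":-0.005,"rx":0,"ry":0.02,"rz":0}
    - {"tx":-0.14,"ty":0,"tz":-0.01,"rx":0,"ry":0.04,"rz":0}
    - {"tx":-0.21,"ty":0,"tz":-0.016,"rx":0,"ry":0.06,"rz":0}
    - {"tx":-0.28,"ty":0,"tz":-0.022,"rx":0,"ry":0.08,"rz":0}
    - {"tx":-0.355,"ty":0,"tz":-0.028,"rx":0,"ry":0.1,"rz":0}
    - {"tx":-0.43,"ty":0,"tz":-0.034,"rx":0,"ry":0.12,"rz":0}
    - {"tx":-0.5,"ty":0,"tz":-0.04,"rx":0,"ry":0.14,"rz":0}
    - {"tx":-0.57,"ty":0,"tz":-0.045,"rx":0,"ry":0.16,"rz":0}
    - {"tx":-0.64,"ty":0,"tz":-0.05,"rx":0,"ry":0.18,"rz":0}
    - {"tx":-0.71,"ty":0.003,"tz":-0.056,"rx":0,"ry":0.2,"rz":0}

```text
t: 33.2
ee_pos: [577.9, 206.0, 352.6]
tool_rot: [-180.0, -30.1, -177.3]
wrist_force: [-0.2, -0.4, -1.6]
opening: 0.276
grasp_force: 59.9
```

Call:
apply_moves:
  targets:
    - {"tx":-0.07,"ty":0,"tz":-0.025,"rx":0,"ry":0.02,"rz":0}
    - {"tx":-0.14,"ty":0,"tz":-0.05,"rx":0,"ry":0.04,"rz":0}
    - {"tx":-0.21,"ty":0,"tz":-0.076,"rx":0,"ry":0.06,"rz":0}
    - {"tx":-0.28,"ty":0,"tz":-0.1,"rx":0,"ry":0.08,"rz":0}
    - {"tx":-0.355,"ty":0,"tz":-0.127,"rx":0,"ry":0.1,"rz":0}
    - {"tx":-0.43,"ty":0,"tz":-0.15,"rx":0,"ry":0.12,"rz":0}
    - {"tx":-0.5,"ty":0,"tz":-0.178,"rx":0,"ry":0.14,"rz":0}
    - {"tx":-0.57,"ty":0,"tz":-0.2,"rx":0,"ry":0.16,"rz":0}
    - {"tx":-0.64,"ty":0,"tz":-0.23,"rx":0,"ry":0.18,"rz":0}
    - {"tx":-0.711,"ty":0,"tz":-0.254,"rx":0,"ry":0.2,"rz":0}

```text
t: 34.03
ee_pos: [637.3, 208.7, 341.7]
tool_rot: [180.0, -42.0, -177.3]
wrist_force: [-0.2, 0.7, -1.9]
opening: 0.274
grasp_force: 59.9
```

```bash
python3 - <<'E'
from h import *
o=get_obs(); print(o["ee_pos"],o["tool_rot"],o["wrist_force"],o["joints"])
a=viewer.camera("scene")[:,:,::-1]; b=viewer.camera("side")[:,:,::-1]; w=viewer.camera("wrist")[:,:,::-1]
z=lambda i,y,x,h,wd,W,H:cv2.resize(i[y:y+h,x:x+wd],(W,H),interpolation=cv2.INTER_CUBIC)
t=np.hstack([z(a,90,300,120,160,400,300),z(b,200,250,120,160,400,300)]); u=np.hstack([z(w,0,0,400,640,480,300),z(a,150,230,100,110,320,300)])
cv2.imwrite("pics/c7.png",np.vstack([t,u]))
E
```

```text
[637.30362347 208.73088817 341.72445296] [ 179.99344761  -42.03326376 -177.34339318] [-0.20269367  0.6525721  -1.93159986] [ -0.74174986  59.17976565 -41.2728457   64.93939414  12.50296725
 102.53697779  54.02485243]
```

View pics/c7.png

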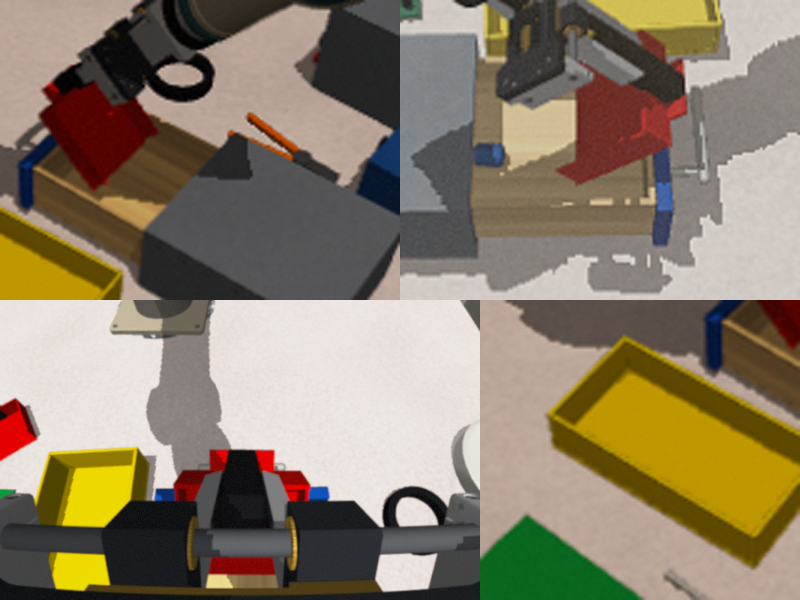

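Tray is empty and at least one capacitor lies visible in the drawer by the unit edge. Before retreating I'll average the scoop weight to confirm it is empty.

```bash
python3 - <<'E'
from h import *
from plan import *
f=[]
for _ in range(6): viewer.camera("wrist"); f.append(get_obs()["wrist_force"])
print(np.mean(f,0),np.std(f,0))
def tp(x,y,z,psi,th): 
    return [x,y,z]+list((R.from_euler("ZY",[psi,th],degrees=True)*R.from_euler("x",180,degrees=True)).as_euler("xyz",degrees=True))
s=tp(636.5,208.8,342.1,182.7,-42)
plan(s,[tp(628,205,415,182.7,-38),tp(625,145,440,160,-10),tp(620,55,440,110,0),tp(615,-38,440,60,0),tp(612,-130,420,20,0),tp(611,-210,345,2,0),tp(611,-210,268,2,0)])
E
```

```text
[ 0.01430745  0.00335811 -1.28540777] [0.47640462 0.38582061 0.57121239]
t [ 0.69  -0.042 -0.605] r [-0.    -0.067 -0.   ]  -> [628. 205. 415.] [ 180.   -38.  -177.3]
t [ 0.25  -0.748 -0.201] r [-0.155 -0.46   0.349]  -> [625. 145. 440.] [-180.  -10.  160.]
t [-0.321 -1.078 -0.056] r [-0.073 -0.156  0.831] OVER -> [620.  55. 440.] [-180.    0.  110.]
t [-1.071 -0.457 -0.   ] r [0.    0.    0.834] OVER -> [615. -38. 440.] [180.   0.  60.]
t [-1.015  0.543  0.25 ] r [0.    0.    0.666] OVER -> [ 612. -130.  420.] [180.   0.  20.]
t [-0.354  0.935  0.937] r [ 0.  -0.   0.3]  -> [ 611. -210.  345.] [180.  -0.   2.]
t [ 0.    -0.     0.963] r [ 0. -0.  0.]  -> [ 611. -210.  268.] [180.  -0.   2.]
```

```bash
python3 - <<'E'
from h import *
from plan import *
def tp(x,y,z,psi,th): 
    return [x,y,z]+list((R.from_euler("ZY",[psi,th],degrees=True)*R.from_euler("x",180,degrees=True)).as_euler("xyz",degrees=True))
s=tp(636.5,208.8,342.1,182.7,-42)
plan(s,[tp(628,205,415,182.7,-38),tp(625,140,440,145,-10),tp(622,45,440,110,0),tp(618,-35,440,58,0),tp(613,-127,420,15,0),tp(611,-202,350,2,0),tp(611,-210,272,2,0)])
E
```

```text
t [ 0.69  -0.042 -0.605] r [-0.    -0.067 -0.   ]  -> [628. 205. 415.] [ 180.   -38.  -177.3]
t [ 0.252 -0.81  -0.199] r [-0.258 -0.449  0.58 ]  -> [625. 140. 440.] [-180.  -10.  145.]
t [-0.641 -0.994 -0.113] r [-0.051 -0.162  0.581]  -> [622.  45. 440.] [180.   0. 110.]
t [-0.923 -0.39  -0.   ] r [0.    0.    0.867]  -> [618. -35. 440.] [180.   0.  58.]
t [-1.008  0.556  0.25 ] r [0.    0.    0.717] OVER -> [ 613. -127.  420.] [180.  -0.  15.]
t [-0.266  0.899  0.876] r [ 0.    -0.     0.216]  -> [ 611. -202.  350.] [180.  -0.   2.]
t [-0.004  0.099  0.975] r [ 0. -0.  0.]  -> [ 611. -210.  272.] [180.  -0.   2.]
```

Call:
apply_moves:
  targets:
    - {"tx":0.07,"ty":0,"tz":-0.06,"rx":0,"ry":-0.007,"rz":0}
    - {"tx":0.14,"ty":-0.01,"tz":-0.12,"rx":0,"ry":-0.013,"rz":0}
    - {"tx":0.21,"ty":-0.01,"tz":-0.18,"rx":0,"ry":-0.02,"rz":0}
    - {"tx":0.28,"ty":-0.02,"tz":-0.24,"rx":0,"ry":-0.027,"rz":0}
    - {"tx":0.345,"ty":-0.02,"tz":-0.3,"rx":0,"ry":-0.033,"rz":0}
    - {"tx":0.41,"ty":-0.03,"tz":-0.36,"rx":0,"ry":-0.04,"rz":0}
    - {"tx":0.48,"ty":-0.03,"tz":-0.42,"rx":0,"ry":-0.047,"rz":0}
    - {"tx":0.55,"ty":-0.03,"tz":-0.48,"rx":0,"ry":-0.053,"rz":0}
    - {"tx":0.62,"ty":-0.04,"tz":-0.54,"rx":0,"ry":-0.06,"rz":0}
    - {"tx":0.69,"ty":-0.042,"tz":-0.605,"rx":0,"ry":-0.067,"rz":0}

```text
t: 35.32
ee_pos: [628.0, 205.0, 415.6]
tool_rot: [-180.0, -38.0, -177.3]
wrist_force: [-0.8, 0.0, -1.4]
opening: 0.274
grasp_force: 59.9
```

Call:
apply_moves:
  targets:
    - {"tx":0.025,"ty":-0.08,"tz":-0.02,"rx":-0.026,"ry":-0.045,"rz":0.058}
    - {"tx":0.05,"ty":-0.16,"tz":-0.04,"rx":-0.052,"ry":-0.09,"rz":0.116}
    - {"tx":0.075,"ty":-0.24,"tz":-0.06,"rx":-0.077,"ry":-0.135,"rz":0.174}
    - {"tx":0.1,"ty":-0.32,"tz":-0.08,"rx":-0.103,"ry":-0.18,"rz":0.232}
    - {"tx":0.126,"ty":-0.4,"tz":-0.1,"rx":-0.129,"ry":-0.225,"rz":0.29}
    - {"tx":0.15,"ty":-0.49,"tz":-0.12,"rx":-0.155,"ry":-0.27,"rz":0.348}
    - {"tx":0.176,"ty":-0.57,"tz":-0.14,"rx":-0.18,"ry":-0.314,"rz":0.406}
    - {"tx":0.2,"ty":-0.65,"tz":-0.16,"rx":-0.206,"ry":-0.36,"rz":0.464}
    - {"tx":0.227,"ty":-0.73,"tz":-0.18,"rx":-0.232,"ry":-0.404,"rz":0.522}
    - {"tx":0.252,"ty":-0.81,"tz":-0.199,"rx":-0.258,"ry":-0.449,"rz":0.58}

```text
t: 36.15
ee_pos: [624.7, 139.7, 440.4]
tool_rot: [180.0, -9.9, 144.8]
wrist_force: [0.5, -0.5, -0.7]
opening: 0.271
grasp_force: 59.9
```

Call:
apply_moves:
  targets:
    - {"tx":-0.064,"ty":-0.1,"tz":-0.01,"rx":-0.005,"ry":-0.016,"rz":0.058}
    - {"tx":-0.128,"ty":-0.2,"tz":-0.02,"rx":-0.01,"ry":-0.032,"rz":0.116}
    - {"tx":-0.192,"ty":-0.3,"tz":-0.034,"rx":-0.015,"ry":-0.049,"rz":0.174}
    - {"tx":-0.256,"ty":-0.4,"tz":-0.045,"rx":-0.02,"ry":-0.065,"rz":0.232}
    - {"tx":-0.32,"ty":-0.5,"tz":-0.056,"rx":-0.025,"ry":-0.081,"rz":0.29}
    - {"tx":-0.385,"ty":-0.6,"tz":-0.068,"rx":-0.03,"ry":-0.097,"rz":0.349}
    - {"tx":-0.449,"ty":-0.7,"tz":-0.08,"rx":-0.036,"ry":-0.113,"rz":0.407}
    - {"tx":-0.513,"ty":-0.8,"tz":-0.09,"rx":-0.041,"ry":-0.13,"rz":0.465}
    - {"tx":-0.577,"ty":-0.9,"tz":-0.1,"rx":-0.046,"ry":-0.146,"rz":0.523}
    - {"tx":-0.641,"ty":-0.994,"tz":-0.113,"rx":-0.051,"ry":-0.162,"rz":0.581}

```text
t: 36.98
ee_pos: [621.5, 44.8, 440.2]
tool_rot: [-180.0, 0.1, 109.8]
wrist_force: [0.0, 0.9, -1.8]
opening: 0.271
grasp_force: 59.9
```

Call:
apply_moves:
  targets:
    - {"tx":-0.092,"ty":-0.039,"tz":0,"rx":0,"ry":0,"rz":0.087}
    - {"tx":-0.185,"ty":-0.078,"tz":0,"rx":0,"ry":0,"rz":0.173}
    - {"tx":-0.277,"ty":-0.117,"tz":0,"rx":0,"ry":0,"rz":0.26}
    - {"tx":-0.37,"ty":-0.156,"tz":0,"rx":0,"ry":0,"rz":0.347}
    - {"tx":-0.46,"ty":-0.195,"tz":0,"rx":0,"ry":0,"rz":0.434}
    - {"tx":-0.554,"ty":-0.234,"tz":0,"rx":0,"ry":0,"rz":0.52}
    - {"tx":-0.646,"ty":-0.273,"tz":0,"rx":0,"ry":0,"rz":0.607}
    - {"tx":-0.738,"ty":-0.312,"tz":0,"rx":0,"ry":0,"rz":0.694}
    - {"tx":-0.83,"ty":-0.35,"tz":0,"rx":0,"ry":0,"rz":0.78}
    - {"tx":-0.923,"ty":-0.39,"tz":0,"rx":0,"ry":0,"rz":0.867}

```text
t: 37.82
ee_pos: [617.6, -34.8, 440.3]
tool_rot: [-180.0, 0.0, 57.8]
wrist_force: [0.9, 0.6, -1.1]
opening: 0.274
grasp_force: 59.9
```

Call:
apply_moves:
  targets:
    - {"tx":-0.1,"ty":0.056,"tz":0.025,"rx":0,"ry":0,"rz":0.072}
    - {"tx":-0.2,"ty":0.11,"tz":0.05,"rx":0,"ry":0,"rz":0.143}
    - {"tx":-0.3,"ty":0.167,"tz":0.075,"rx":0,"ry":0,"rz":0.215}
    - {"tx":-0.4,"ty":0.222,"tz":0.1,"rx":0,"ry":0,"rz":0.287}
    - {"tx":-0.5,"ty":0.278,"tz":0.125,"rx":0,"ry":0,"rz":0.36}
    - {"tx":-0.6,"ty":0.334,"tz":0.15,"rx":0,"ry":0,"rz":0.43}
    - {"tx":-0.7,"ty":0.39,"tz":0.175,"rx":0,"ry":0,"rz":0.5}
    - {"tx":-0.8,"ty":0.445,"tz":0.2,"rx":0,"ry":0,"rz":0.574}
    - {"tx":-0.9,"ty":0.5,"tz":0.225,"rx":0,"ry":0,"rz":0.645}
    - {"tx":-1.0,"ty":0.556,"tz":0.25,"rx":0,"ry":0,"rz":0.717}

```text
t: 38.65
ee_pos: [613.0, -126.2, 420.2]
tool_rot: [-180.0, 0.0, 14.8]
wrist_force: [-0.4, 0.2, -1.2]
opening: 0.27
grasp_force: 59.9
```

Call:
apply_moves:
  targets:
    - {"tx":-0.027,"ty":0.09,"tz":0.088,"rx":0,"ry":0,"rz":0.022}
    - {"tx":-0.053,"ty":0.18,"tz":0.175,"rx":0,"ry":0,"rz":0.043}
    - {"tx":-0.08,"ty":0.27,"tz":0.263,"rx":0,"ry":0,"rz":0.065}
    - {"tx":-0.106,"ty":0.36,"tz":0.35,"rx":0,"ry":0,"rz":0.086}
    - {"tx":-0.133,"ty":0.45,"tz":0.438,"rx":0,"ry":0,"rz":0.108}
    - {"tx":-0.16,"ty":0.54,"tz":0.525,"rx":0,"ry":0,"rz":0.13}
    - {"tx":-0.186,"ty":0.63,"tz":0.613,"rx":0,"ry":0,"rz":0.151}
    - {"tx":-0.213,"ty":0.72,"tz":0.7,"rx":0,"ry":0,"rz":0.173}
    - {"tx":-0.24,"ty":0.81,"tz":0.788,"rx":0,"ry":0,"rz":0.194}
    - {"tx":-0.266,"ty":0.899,"tz":0.876,"rx":0,"ry":0,"rz":0.216}

```text
t: 39.48
ee_pos: [611.3, -202.2, 349.3]
tool_rot: [179.9, 0.0, 1.9]
wrist_force: [0.0, -0.1, -0.2]
opening: 0.272
grasp_force: 59.9
```

Call:
apply_moves:
  targets:
    - {"tx":0,"ty":0.03,"tz":0.1,"rx":0,"ry":0,"rz":0}
    - {"tx":0,"ty":0.06,"tz":0.21,"rx":0,"ry":0,"rz":0}
    - {"tx":0,"ty":0.09,"tz":0.32,"rx":0,"ry":0,"rz":0}
    - {"tx":0,"ty":0.099,"tz":0.43,"rx":0,"ry":0,"rz":0}
    - {"tx":0,"ty":0.099,"tz":0.54,"rx":0,"ry":0,"rz":0}
    - {"tx":0,"ty":0.099,"tz":0.65,"rx":0,"ry":0,"rz":0}
    - {"tx":0,"ty":0.099,"tz":0.76,"rx":0,"ry":0,"rz":0}
    - {"tx":0,"ty":0.099,"tz":0.86,"rx":0,"ry":0,"rz":0}
    - {"tx":0,"ty":0.099,"tz":0.93,"rx":0,"ry":0,"rz":0}
    - {"tx":-0.004,"ty":0.099,"tz":0.975,"rx":0,"ry":0,"rz":0}

```text
t: 40.32
ee_pos: [611.2, -209.2, 271.0]
tool_rot: [180.0, 0.0, 2.0]
wrist_force: [0.2, 0.5, -1.9]
opening: 0.275
grasp_force: 59.9
```

```bash
python3 - <<'E'
from h import *
from plan import *
b=viewer.camera("side")[:,:,::-1]; a=viewer.camera("scene")[:,:,::-1]; cv2.imwrite("pics/d8.png",b); cv2.imwrite("pics/s8.png",a)
o=get_obs(); print(o["ee_pos"],o["tool_rot"],o["wrist_force"],o["joints"])
for n,i in (("side",b),("scene",a)):
    m=cv2.inRange(cv2.cvtColor(i,cv2.COLOR_BGR2HSV),(105,120,40),(125,255,255))
    k,l,st,ce=cv2.connectedComponentsWithStats(m)
    for s,c in zip(st[1:],ce[1:]):
        if s[4]>12: print(n,s,np.round(c))
E
```

```text
[ 611.06166141 -209.27743129  271.28934047] [1.79969362e+02 6.37144018e-02 2.01457213e+00] [ 0.15843789  0.10855521 -0.95412317] [ 12.58020562  44.81583909   6.48927317  94.09371127  -6.82534854
  41.52698695 -65.66771363]
side [348 217  11  67 351] [353. 251.]
side [287 258   4   7  19] [288. 261.]
side [ 143  317   68   59 2925] [176. 344.]
side [170 372   7   5  17] [173. 375.]
scene [307 123  40  50 302] [322. 146.]
scene [ 443  136   56   55 1731] [471. 162.]
```

Only the drawer front and one visible capacitor show blue; nothing is left on the scoop. Setting the scoop down and releasing it.

Call:
apply_moves:
  targets:
    - {"tx":0,"ty":0,"tz":0.02,"rx":0,"ry":0,"rz":0}
    - {"tx":0,"ty":0,"tz":0.04,"rx":0,"ry":0,"rz":0}
    - {"tx":0,"ty":0,"tz":0.06,"rx":0,"ry":0,"rz":0}
    - {"tx":0,"ty":0,"tz":0.075,"rx":0,"ry":0,"rz":0}
    - {"tx":0,"ty":0,"tz":0.082,"rx":0,"ry":0,"rz":0}
    - {"tx":0,"ty":0,"tz":0.082,"rx":0,"ry":0,"rz":0}
    - {"tx":0,"ty":0,"tz":0.082,"rx":0,"ry":0,"rz":0}
    - {"tx":0,"ty":0,"tz":0.082,"rx":0,"ry":0,"rz":0}
    - {"tx":0,"ty":0,"tz":0.082,"rx":0,"ry":0,"rz":0}
    - {"tx":0,"ty":0,"tz":0.082,"rx":0,"ry":0,"rz":0}

```text
t: 41.25
ee_pos: [611.3, -209.4, 265.5]
tool_rot: [179.9, -0.0, 2.0]
wrist_force: [-0.6, 0.1, -0.9]
opening: 0.273
grasp_force: 59.9
```

Call:
apply_moves:
  targets:
    - {"tx":0,"ty":0,"tz":0,"rx":0,"ry":0,"rz":0}
    - {"tx":0,"ty":0,"tz":0,"rx":0,"ry":0,"rz":0}
    - {"tx":0,"ty":0,"tz":0,"rx":0,"ry":0,"rz":0}
    - {"tx":0,"ty":0,"tz":0,"rx":0,"ry":0,"rz":0}
    - {"tx":0,"ty":0,"tz":-0.08,"rx":0,"ry":0,"rz":0}
    - {"tx":0,"ty":0,"tz":-0.25,"rx":0,"ry":0,"rz":0}
    - {"tx":0,"ty":0,"tz":-0.45,"rx":0,"ry":0,"rz":0}
    - {"tx":0,"ty":0,"tz":-0.65,"rx":0,"ry":0,"rz":0}
    - {"tx":0,"ty":0,"tz":-0.85,"rx":0,"ry":0,"rz":0}
    - {"tx":0,"ty":0,"tz":-1,"rx":0,"ry":0,"rz":0}
  grip: 60

```text
t: 42.08
ee_pos: [611.5, -209.5, 347.4]
tool_rot: [179.9, -0.1, 2.0]
wrist_force: [0.0, 0.1, -0.2]
opening: 0.637
grasp_force: 0.0
```

```bash
python3 - <<'E'
from plan import *
from station import get_obs
o=get_obs(); print(o["ee_pos"],o["tool_rot"],o["opening"])
s=[611.1,-210,345.2,180,0,2]
plan(s,[[600,-145,365,180,0,45],[560,-55,365,180,0,69],[514,44,360,180,0,69],[468,143,350,180,0,69],[434,201,338,180,0,92.4],[433,201,259,180,0,92.4],[433,201,251,180,0,92.4]])
E
```

```text
[ 611.48635768 -209.48851608  347.40262516] [ 1.79913102e+02 -9.91981979e-02  2.00206125e+00] 0.6371807704281988
t [-0.11  -0.817 -0.248] r [ 0.     0.    -0.717]  -> [ 600. -145.  365.] [180.   0.  45.]
t [ 0.442 -1.149  0.   ] r [-0.   0.  -0.4] OVER -> [560. -55. 365.] [-180.    0.   69.]
t [ 0.95  -0.98   0.063] r [-0.  0.  0.]  -> [514.  44. 360.] [-180.    0.   69.]
t [ 0.949 -0.98   0.125] r [-0.  0.  0.]  -> [468. 143. 350.] [-180.    0.   69.]
t [ 0.525 -0.656  0.15 ] r [-0.    0.   -0.39]  -> [434. 201. 338.] [180.    0.   92.4]
t [ 0.001 -0.013  0.987] r [-0.  0.  0.]  -> [433. 201. 259.] [180.    0.   92.4]
t [-0.   0.   0.1] r [-0.  0.  0.]  -> [433. 201. 251.] [180.    0.   92.4]
```

```bash
python3 - <<'E'
from plan import *
s=[611.1,-210,346,180,0,2]
plan(s,[[600,-135,365,180,0,58],[560,-55,365,180,0,69],[514,44,360,180,0,69],[468,143,350,180,0,69],[434,201,338,180,0,92.4],[433,201,259,180,0,92.4]])
E
```

```text
t [-0.106 -0.942 -0.238] r [ 0.     0.    -0.933]  -> [ 600. -135.  365.] [180.   0.  58.]
t [ 0.583 -0.954  0.   ] r [-0.     0.    -0.184]  -> [560. -55. 365.] [180.   0.  69.]
t [ 0.949 -0.98   0.063] r [-0.  0.  0.]  -> [514.  44. 360.] [180.   0.  69.]
t [ 0.95  -0.98   0.125] r [-0.  0.  0.]  -> [468. 143. 350.] [180.   0.  69.]
t [ 0.525 -0.656  0.15 ] r [-0.    0.   -0.39]  -> [434. 201. 338.] [180.    0.   92.4]
t [ 0.    -0.013  0.987] r [-0.  0.  0.]  -> [433. 201. 259.] [180.    0.   92.4]
```

Call:
apply_moves:
  targets:
    - {"tx":-0.01,"ty":-0.09,"tz":-0.06,"rx":0,"ry":0,"rz":-0.09}
    - {"tx":-0.02,"ty":-0.19,"tz":-0.12,"rx":0,"ry":0,"rz":-0.18}
    - {"tx":-0.03,"ty":-0.28,"tz":-0.18,"rx":0,"ry":0,"rz":-0.28}
    - {"tx":-0.04,"ty":-0.38,"tz":-0.238,"rx":0,"ry":0,"rz":-0.37}
    - {"tx":-0.05,"ty":-0.47,"tz":-0.238,"rx":0,"ry":0,"rz":-0.46}
    - {"tx":-0.06,"ty":-0.57,"tz":-0.238,"rx":0,"ry":0,"rz":-0.56}
    - {"tx":-0.07,"ty":-0.66,"tz":-0.238,"rx":0,"ry":0,"rz":-0.65}
    - {"tx":-0.08,"ty":-0.75,"tz":-0.238,"rx":0,"ry":0,"rz":-0.74}
    - {"tx":-0.09,"ty":-0.85,"tz":-0.238,"rx":0,"ry":0,"rz":-0.84}
    - {"tx":-0.106,"ty":-0.942,"tz":-0.238,"rx":0,"ry":0,"rz":-0.933}
  grip: 32

```text
t: 42.92
ee_pos: [600.1, -133.9, 364.8]
tool_rot: [180.0, 0.0, 58.3]
wrist_force: [0.8, -0.7, 0.7]
opening: 0.339
grasp_force: 0.0
```

Call:
apply_moves:
  targets:
    - {"tx":0.06,"ty":-0.1,"tz":0,"rx":0,"ry":0,"rz":-0.02}
    - {"tx":0.12,"ty":-0.19,"tz":0,"rx":0,"ry":0,"rz":-0.04}
    - {"tx":0.17,"ty":-0.29,"tz":0,"rx":0,"ry":0,"rz":-0.06}
    - {"tx":0.23,"ty":-0.38,"tz":0,"rx":0,"ry":0,"rz":-0.07}
    - {"tx":0.29,"ty":-0.48,"tz":0,"rx":0,"ry":0,"rz":-0.09}
    - {"tx":0.35,"ty":-0.57,"tz":0,"rx":0,"ry":0,"rz":-0.11}
    - {"tx":0.41,"ty":-0.67,"tz":0,"rx":0,"ry":0,"rz":-0.13}
    - {"tx":0.47,"ty":-0.76,"tz":0,"rx":0,"ry":0,"rz":-0.15}
    - {"tx":0.52,"ty":-0.86,"tz":0,"rx":0,"ry":0,"rz":-0.17}
    - {"tx":0.583,"ty":-0.954,"tz":0,"rx":0,"ry":0,"rz":-0.184}

```text
t: 43.75
ee_pos: [559.6, -53.7, 364.3]
tool_rot: [180.0, 0.1, 69.1]
wrist_force: [-0.0, -0.1, 0.2]
opening: 0.339
grasp_force: 0.0
```

Call:
apply_moves:
  targets:
    - {"tx":0.095,"ty":-0.1,"tz":0.006,"rx":0,"ry":0,"rz":0}
    - {"tx":0.19,"ty":-0.2,"tz":0.012,"rx":0,"ry":0,"rz":0}
    - {"tx":0.285,"ty":-0.3,"tz":0.018,"rx":0,"ry":0,"rz":0}
    - {"tx":0.38,"ty":-0.4,"tz":0.025,"rx":0,"ry":0,"rz":0}
    - {"tx":0.475,"ty":-0.5,"tz":0.03,"rx":0,"ry":0,"rz":0}
    - {"tx":0.57,"ty":-0.6,"tz":0.04,"rx":0,"ry":0,"rz":0}
    - {"tx":0.665,"ty":-0.69,"tz":0.045,"rx":0,"ry":0,"rz":0}
    - {"tx":0.76,"ty":-0.79,"tz":0.05,"rx":0,"ry":0,"rz":0}
    - {"tx":0.855,"ty":-0.89,"tz":0.057,"rx":0,"ry":0,"rz":0}
    - {"tx":0.949,"ty":-0.98,"tz":0.063,"rx":0,"ry":0,"rz":0}

```text
t: 44.58
ee_pos: [513.6, 45.7, 359.2]
tool_rot: [180.0, 0.0, 69.0]
wrist_force: [0.3, 0.6, 0.4]
opening: 0.343
grasp_force: 0.0
```

Call:
apply_moves:
  targets:
    - {"tx":0.095,"ty":-0.1,"tz":0.012,"rx":0,"ry":0,"rz":0}
    - {"tx":0.19,"ty":-0.2,"tz":0.025,"rx":0,"ry":0,"rz":0}
    - {"tx":0.285,"ty":-0.3,"tz":0.037,"rx":0,"ry":0,"rz":0}
    - {"tx":0.38,"ty":-0.4,"tz":0.05,"rx":0,"ry":0,"rz":0}
    - {"tx":0.475,"ty":-0.5,"tz":0.06,"rx":0,"ry":0,"rz":0}
    - {"tx":0.57,"ty":-0.6,"tz":0.075,"rx":0,"ry":0,"rz":0}
    - {"tx":0.665,"ty":-0.69,"tz":0.09,"rx":0,"ry":0,"rz":0}
    - {"tx":0.76,"ty":-0.79,"tz":0.1,"rx":0,"ry":0,"rz":0}
    - {"tx":0.855,"ty":-0.89,"tz":0.11,"rx":0,"ry":0,"rz":0}
    - {"tx":0.95,"ty":-0.98,"tz":0.125,"rx":0,"ry":0,"rz":0}

```text
t: 45.42
ee_pos: [467.6, 144.7, 349.1]
tool_rot: [180.0, 0.0, 69.0]
wrist_force: [0.1, 0.6, -0.1]
opening: 0.343
grasp_force: 0.0
```

Call:
apply_moves:
  targets:
    - {"tx":0.07,"ty":-0.09,"tz":0.02,"rx":0,"ry":0,"rz":-0.05}
    - {"tx":0.15,"ty":-0.18,"tz":0.04,"rx":0,"ry":0,"rz":-0.1}
    - {"tx":0.22,"ty":-0.27,"tz":0.06,"rx":0,"ry":0,"rz":-0.15}
    - {"tx":0.29,"ty":-0.36,"tz":0.08,"rx":0,"ry":0,"rz":-0.2}
    - {"tx":0.36,"ty":-0.45,"tz":0.1,"rx":0,"ry":0,"rz":-0.25}
    - {"tx":0.43,"ty":-0.54,"tz":0.12,"rx":0,"ry":0,"rz":-0.3}
    - {"tx":0.49,"ty":-0.61,"tz":0.14,"rx":0,"ry":0,"rz":-0.35}
    - {"tx":0.525,"ty":-0.656,"tz":0.15,"rx":0,"ry":0,"rz":-0.39}
    - {"tx":0.525,"ty":-0.656,"tz":0.15,"rx":0,"ry":0,"rz":-0.39}
    - {"tx":0.525,"ty":-0.656,"tz":0.15,"rx":0,"ry":0,"rz":-0.39}

```text
t: 46.25
ee_pos: [434.2, 201.7, 337.0]
tool_rot: [-180.0, 0.1, 92.4]
wrist_force: [-1.2, -0.8, -0.2]
opening: 0.341
grasp_force: 0.0
```

```bash
python3 - <<'E'
from h import *
c=viewer.camera_params("wrist"); w=viewer.camera("wrist")[:,:,::-1]; cv2.imwrite("pics/w9.png",w)
o=get_obs(); print(o["ee_pos"],o["tool_rot"],o["opening"])
print(proj([[433,201,67],[431,240,67]],c))
g=cv2.cvtColor(w,cv2.COLOR_BGR2GRAY)
for r in (160,175,190,200,210): print(r,g[r,290:360].tolist())
E
```

```text
[434.33725329 201.34683265 337.07398119] [1.79995855e+02 6.76672293e-02 9.23825992e+01] 0.34156076179589306
[[323.09914476 209.54840376]
 [322.69055722 156.07387235]]
160 [140, 140, 140, 143, 143, 144, 144, 142, 146, 144, 143, 143, 142, 145, 144, 144, 145, 145, 144, 143, 141, 142, 139, 136, 123, 126, 144, 164, 177, 191, 207, 220, 229, 229, 208, 155, 118, 107, 100, 102, 107, 110, 113, 112, 111, 112, 108, 112, 109, 113, 112, 113, 113, 113, 113, 112, 109, 111, 112, 114, 115, 113, 113, 112, 110, 118, 118, 116, 117, 112]
175 [153, 165, 172, 171, 168, 160, 147, 143, 144, 140, 141, 139, 140, 137, 137, 137, 138, 139, 142, 141, 144, 141, 141, 137, 124, 108, 101, 111, 124, 143, 158, 167, 177, 177, 162, 132, 114, 107, 103, 106, 119, 134, 136, 138, 138, 138, 137, 139, 138, 139, 142, 142, 143, 143, 142, 141, 138, 137, 138, 139, 141, 143, 146, 143, 142, 140, 142, 142, 144, 141]
190 [235, 237, 236, 237, 233, 219, 176, 147, 143, 140, 140, 136, 138, 137, 136, 138, 138, 151, 191, 224, 234, 234, 232, 229, 208, 156, 112, 106, 111, 113, 117, 119, 121, 122, 118, 118, 112, 109, 112, 136, 186, 221, 225, 207, 167, 144, 139, 141, 140, 138, 136, 139, 138, 139, 138, 139, 136, 137, 136, 141, 143, 143, 144, 142, 143, 145, 141, 142, 143, 144]
200 [236, 236, 238, 236, 233, 219, 176, 149, 143, 143, 142, 143, 143, 143, 141, 141, 138, 151, 188, 225, 234, 236, 234, 232, 215, 167, 122, 105, 109, 112, 118, 120, 122, 119, 120, 118, 113, 108, 108, 132, 179, 222, 229, 211, 168, 141, 134, 132, 134, 134, 138, 134, 137, 135, 139, 138, 135, 135, 134, 134, 132, 134, 133, 134, 133, 135, 139, 140, 144, 142]
210 [236, 234, 233, 233, 227, 209, 167, 137, 132, 135, 139, 139, 139, 140, 137, 135, 136, 138, 155, 193, 225, 235, 236, 232, 220, 184, 145, 135, 144, 146, 144, 144, 151, 158, 157, 152, 147, 146, 156, 166, 194, 224, 229, 212, 171, 140, 136, 139, 140, 142, 141, 142, 140, 138, 140, 141, 139, 138, 137, 136, 137, 136, 137, 138, 138, 141, 141, 138, 139, 138]
```

The bar is centred at column ~322, matching the prediction for x=433. Lowering, gripping and pushing.

Call:
apply_moves:
  targets:
    - {"tx":0,"ty":-0.01,"tz":0.12,"rx":0,"ry":0,"rz":0}
    - {"tx":0,"ty":-0.01,"tz":0.25,"rx":0,"ry":0,"rz":0}
    - {"tx":0,"ty":-0.01,"tz":0.38,"rx":0,"ry":0,"rz":0}
    - {"tx":0,"ty":-0.01,"tz":0.51,"rx":0,"ry":0,"rz":0}
    - {"tx":0,"ty":-0.01,"tz":0.64,"rx":0,"ry":0,"rz":0}
    - {"tx":0,"ty":-0.01,"tz":0.76,"rx":0,"ry":0,"rz":0}
    - {"tx":0,"ty":-0.01,"tz":0.86,"rx":0,"ry":0,"rz":0}
    - {"tx":0,"ty":-0.01,"tz":0.94,"rx":0,"ry":0,"rz":0}
    - {"tx":0,"ty":-0.01,"tz":1,"rx":0,"ry":0,"rz":0}
    - {"tx":0,"ty":-0.01,"tz":1,"rx":0,"ry":0,"rz":0}

```text
t: 47.13
ee_pos: [433.2, 201.4, 256.3]
tool_rot: [-179.9, 0.1, 92.4]
wrist_force: [-0.7, 0.4, 1.2]
opening: 0.337
grasp_force: 0.0
```

Call:
apply_moves:
  targets:
    - {"tx":0,"ty":0,"tz":0.04,"rx":0,"ry":0,"rz":0}
    - {"tx":0,"ty":0,"tz":0.075,"rx":0,"ry":0,"rz":0}
    - {"tx":0,"ty":0,"tz":0.075,"rx":0,"ry":0,"rz":0}
    - {"tx":0,"ty":0,"tz":0.075,"rx":0,"ry":0,"rz":0}
    - {"tx":0,"ty":0,"tz":0.075,"rx":0,"ry":0,"rz":0}
    - {"tx":0,"ty":0,"tz":0.075,"rx":0,"ry":0,"rz":0}
    - {"tx":0,"ty":0,"tz":0.075,"rx":0,"ry":0,"rz":0}
    - {"tx":0,"ty":0,"tz":0.075,"rx":0,"ry":0,"rz":0}
    - {"tx":0,"ty":0,"tz":0.075,"rx":0,"ry":0,"rz":0}
    - {"tx":0,"ty":0,"tz":0.075,"rx":0,"ry":0,"rz":0}
  grip: 0
  force: 30

```text
t: 47.97
ee_pos: [434.0, 201.6, 251.2]
tool_rot: [179.9, 0.0, 92.4]
wrist_force: [5.7, -0.1, -5.8]
opening: 0.105
grasp_force: 30.0
```

Call:
apply_moves:
  targets:
    - {"tx":0,"ty":0.04,"tz":0,"rx":0,"ry":0,"rz":0}
    - {"tx":0,"ty":0.1,"tz":0,"rx":0,"ry":0,"rz":0}
    - {"tx":0,"ty":0.18,"tz":0,"rx":0,"ry":0,"rz":0}
    - {"tx":0,"ty":0.26,"tz":0,"rx":0,"ry":0,"rz":0}
    - {"tx":0,"ty":0.34,"tz":0,"rx":0,"ry":0,"rz":0}
    - {"tx":0,"ty":0.43,"tz":0,"rx":0,"ry":0,"rz":0}
    - {"tx":0,"ty":0.52,"tz":0,"rx":0,"ry":0,"rz":0}
    - {"tx":0,"ty":0.61,"tz":0,"rx":0,"ry":0,"rz":0}
    - {"tx":0,"ty":0.7,"tz":0,"rx":0,"ry":0,"rz":0}
    - {"tx":0.004,"ty":0.8,"tz":0,"rx":0,"ry":0,"rz":0}

```text
t: 48.8
ee_pos: [497.9, 205.1, 251.1]
tool_rot: [180.0, 0.0, 92.4]
wrist_force: [-1.6, 3.1, 0.3]
opening: 0.104
grasp_force: 30.0
```

Call:
apply_moves:
  targets:
    - {"tx":0,"ty":0.1,"tz":0,"rx":0,"ry":0,"rz":0}
    - {"tx":0,"ty":0.2,"tz":0,"rx":0,"ry":0,"rz":0}
    - {"tx":0,"ty":0.3,"tz":0,"rx":0,"ry":0,"rz":0}
    - {"tx":0,"ty":0.4,"tz":0,"rx":0,"ry":0,"rz":0}
    - {"tx":0,"ty":0.5,"tz":0,"rx":0,"ry":0,"rz":0}
    - {"tx":0,"ty":0.6,"tz":0,"rx":0,"ry":0,"rz":0}
    - {"tx":0,"ty":0.7,"tz":0,"rx":0,"ry":0,"rz":0}
    - {"tx":0,"ty":0.8,"tz":0,"rx":0,"ry":0,"rz":0}
    - {"tx":0,"ty":0.88,"tz":0,"rx":0,"ry":0,"rz":0}
    - {"tx":0.004,"ty":0.95,"tz":0,"rx":0,"ry":0,"rz":0}

```text
t: 49.63
ee_pos: [574.0, 209.2, 251.2]
tool_rot: [180.0, -0.1, 92.4]
wrist_force: [-1.8, 5.0, 1.3]
opening: 0.105
grasp_force: 30.0
```

Call:
apply_moves:
  targets:
    - {"tx":0,"ty":0.05,"tz":0,"rx":0,"ry":0,"rz":0}
    - {"tx":0,"ty":0.1,"tz":0,"rx":0,"ry":0,"rz":0}
    - {"tx":0,"ty":0.14,"tz":0,"rx":0,"ry":0,"rz":0}
    - {"tx":0,"ty":0.18,"tz":0,"rx":0,"ry":0,"rz":0}
    - {"tx":0,"ty":0.22,"tz":0,"rx":0,"ry":0,"rz":0}
    - {"tx":0,"ty":0.26,"tz":0,"rx":0,"ry":0,"rz":0}
    - {"tx":0,"ty":0.3,"tz":0,"rx":0,"ry":0,"rz":0}
    - {"tx":0,"ty":0.34,"tz":0,"rx":0,"ry":0,"rz":0}
    - {"tx":0,"ty":0.36,"tz":0,"rx":0,"ry":0,"rz":0}
    - {"tx":0,"ty":0.36,"tz":0,"rx":0,"ry":0,"rz":0}

```text
t: 50.47
ee_pos: [602.7, 210.6, 251.2]
tool_rot: [179.9, -0.1, 92.4]
wrist_force: [-0.1, 6.2, -0.1]
opening: 0.107
grasp_force: 30.0
```

Call:
apply_moves:
  targets:
    - {"tx":0,"ty":0.02,"tz":0,"rx":0,"ry":0,"rz":0}
    - {"tx":0,"ty":0.04,"tz":0,"rx":0,"ry":0,"rz":0}
    - {"tx":0,"ty":0.06,"tz":0,"rx":0,"ry":0,"rz":0}
    - {"tx":0,"ty":0.07,"tz":0,"rx":0,"ry":0,"rz":0}
    - {"tx":0,"ty":0.08,"tz":0,"rx":0,"ry":0,"rz":0}
    - {"tx":0,"ty":0.09,"tz":0,"rx":0,"ry":0,"rz":0}
    - {"tx":0,"ty":0.1,"tz":0,"rx":0,"ry":0,"rz":0}
    - {"tx":0,"ty":0.1,"tz":0,"rx":0,"ry":0,"rz":0}
    - {"tx":0,"ty":0.1,"tz":0,"rx":0,"ry":0,"rz":0}
    - {"tx":0,"ty":0.1,"tz":0,"rx":0,"ry":0,"rz":0}

```text
t: 51.3
ee_pos: [608.5, 211.2, 251.1]
tool_rot: [-179.7, -0.0, 92.5]
wrist_force: [-6.1, 5.7, 3.6]
opening: 0.105
grasp_force: 30.0
```

Call:
apply_moves:
  targets:
    - {"tx":0,"ty":0.02,"tz":0,"rx":0,"ry":0,"rz":0}
    - {"tx":0,"ty":0.03,"tz":0,"rx":0,"ry":0,"rz":0}
    - {"tx":0,"ty":0.03,"tz":0,"rx":0,"ry":0,"rz":0}
    - {"tx":0,"ty":0.03,"tz":0,"rx":0,"ry":0,"rz":0}
    - {"tx":0,"ty":0.03,"tz":0,"rx":0,"ry":0,"rz":0}
    - {"tx":0,"ty":0.03,"tz":0,"rx":0,"ry":0,"rz":0}
    - {"tx":0,"ty":0.03,"tz":0,"rx":0,"ry":0,"rz":0}
    - {"tx":0,"ty":0.03,"tz":0,"rx":0,"ry":0,"rz":0}
    - {"tx":0,"ty":0.03,"tz":0,"rx":0,"ry":0,"rz":0}
    - {"tx":0,"ty":0.03,"tz":0,"rx":0,"ry":0,"rz":0}

```text
t: 52.13
ee_pos: [609.3, 211.4, 251.1]
tool_rot: [-179.5, 0.0, 92.5]
wrist_force: [-10.7, 4.8, 8.6]
opening: 0.103
grasp_force: 30.0
```

Call:
apply_moves:
  targets:
    - {"tx":0,"ty":0,"tz":0,"rx":0,"ry":0,"rz":0}
    - {"tx":0,"ty":0,"tz":0,"rx":0,"ry":0,"rz":0}
    - {"tx":0,"ty":-0.03,"tz":0,"rx":0,"ry":0,"rz":0}
    - {"tx":0,"ty":-0.03,"tz":0,"rx":0,"ry":0,"rz":0}
    - {"tx":0,"ty":-0.03,"tz":-0.1,"rx":0,"ry":0,"rz":0}
    - {"tx":0,"ty":-0.03,"tz":-0.3,"rx":0,"ry":0,"rz":0}
    - {"tx":0,"ty":-0.03,"tz":-0.5,"rx":0,"ry":0,"rz":0}
    - {"tx":0,"ty":-0.03,"tz":-0.7,"rx":0,"ry":0,"rz":0}
    - {"tx":0,"ty":-0.03,"tz":-0.9,"rx":0,"ry":0,"rz":0}
    - {"tx":0,"ty":-0.03,"tz":-1,"rx":0,"ry":0,"rz":0}
  grip: 28

```text
t: 52.97
ee_pos: [610.8, 209.5, 333.7]
tool_rot: [179.8, 0.0, 92.4]
wrist_force: [0.7, 0.0, 0.3]
opening: 0.296
grasp_force: 0.0
```

```bash
python3 - <<'E'
from h import *
viewer.camera("wrist");viewer.camera("wrist")
c=viewer.camera_params("wrist"); w=viewer.camera("wrist")[:,:,::-1]; b=viewer.camera("side")[:,:,::-1]; a=viewer.camera("scene")[:,:,::-1]
for n,i in (("wz",w),("dz",b),("sz",a)): cv2.imwrite(f"pics/{n}.png",i)
o=get_obs(); print(o["ee_pos"],o["tool_rot"],o["wrist_force"])
d=np.array([np.cos(.047),np.sin(.047)]); n=np.array([-d[1],d[0]])
# bar line fit: bright/dark bar columns vs predicted for x
for X in (600,604,608,612): print(X,proj([[X-35*.047,211+35,67]],c).round(1).tolist())
g=cv2.cvtColor(w,cv2.COLOR_BGR2GRAY)
r=int(proj([[606,246,67]],c)[0,1]); print(r,g[r,300:350].tolist())
for nn,i in (("side",b),("scene",a)):
    h=cv2.cvtColor(i,cv2.COLOR_BGR2HSV)
    for col,lo,hi in (("blue",(105,120,40),(125,255,255)),("red",(0,150,60),(6,255,255)),("green",(50,120,40),(75,255,255))):
        k,l,st,ce=cv2.connectedComponentsWithStats(cv2.inRange(h,lo,hi))
        print(nn,col,[(s[:5].tolist()) for s in st[1:] if s[4]>40])
E
```

```text
[609.73512398 209.35469172 330.26920703] [-1.79925814e+02  9.54328708e-02  9.24161579e+01] [-0.29717364 -0.20065005 -1.09731894]
600 [[307.8, 159.4]]
604 [[313.6, 159.6]]
608 [[319.3, 159.9]]
612 [[325.1, 160.1]]
159 [141, 144, 144, 145, 147, 147, 142, 132, 115, 115, 139, 167, 188, 199, 215, 228, 234, 235, 227, 215, 201, 186, 160, 123, 113, 119, 121, 121, 121, 124, 123, 127, 124, 123, 121, 123, 122, 125, 128, 125, 128, 125, 125, 124, 127, 125, 127, 129, 129, 130]
side blue [[279, 228, 7, 58, 274], [143, 317, 68, 59, 2893]]
side red [[629, 4, 11, 19, 120], [312, 132, 36, 32, 904], [368, 140, 34, 26, 402]]
side green [[346, 137, 9, 28, 109]]
scene blue [[443, 136, 56, 55, 1719], [353, 145, 38, 54, 171]]
scene red [[188, 200, 37, 28, 806], [221, 221, 57, 54, 1363]]
scene green [[221, 222, 29, 25, 169], [348, 238, 37, 30, 387], [215, 246, 74, 39, 491], [177, 270, 12, 29, 97], [293, 270, 26, 26, 354], [162, 279, 19, 25, 92]]
```

The bar reads about 605–606 mm after release, against 607–608 for fully shut, so it may be a millimetre or two short. I'll press it home with closed fingers from the front.

Call:
apply_moves:
  targets:
    - {"tx":0,"ty":-0.1,"tz":0,"rx":0,"ry":0,"rz":0}
    - {"tx":0,"ty":-0.2,"tz":0,"rx":0,"ry":0,"rz":0}
    - {"tx":0,"ty":-0.3,"tz":0,"rx":0,"ry":0,"rz":0}
    - {"tx":0,"ty":-0.4,"tz":0,"rx":0,"ry":0,"rz":0}
    - {"tx":0,"ty":-0.5,"tz":0,"rx":0,"ry":0,"rz":0}
    - {"tx":0,"ty":-0.6,"tz":0,"rx":0,"ry":0,"rz":0}
    - {"tx":0,"ty":-0.6,"tz":0.1,"rx":0,"ry":0,"rz":0}
    - {"tx":0,"ty":-0.6,"tz":0.25,"rx":0,"ry":0,"rz":0}
    - {"tx":0,"ty":-0.6,"tz":0.4,"rx":0,"ry":0,"rz":0}
    - {"tx":0,"ty":-0.6,"tz":0.55,"rx":0,"ry":0,"rz":0}
  grip: 0

```text
t: 54.05
ee_pos: [562.1, 207.4, 285.4]
tool_rot: [-180.0, 0.1, 92.4]
wrist_force: [0.3, -0.2, -0.8]
opening: 0.008
grasp_force: 0.0
```

Call:
apply_moves:
  targets:
    - {"tx":0,"ty":0,"tz":0.15,"rx":0,"ry":0,"rz":0}
    - {"tx":0,"ty":0,"tz":0.3,"rx":0,"ry":0,"rz":0}
    - {"tx":0,"ty":0,"tz":0.42,"rx":0,"ry":0,"rz":0}
    - {"tx":0,"ty":0.04,"tz":0.45,"rx":0,"ry":0,"rz":0}
    - {"tx":0,"ty":0.1,"tz":0.45,"rx":0,"ry":0,"rz":0}
    - {"tx":0,"ty":0.16,"tz":0.45,"rx":0,"ry":0,"rz":0}
    - {"tx":0,"ty":0.22,"tz":0.45,"rx":0,"ry":0,"rz":0}
    - {"tx":0,"ty":0.28,"tz":0.45,"rx":0,"ry":0,"rz":0}
    - {"tx":0,"ty":0.32,"tz":0.45,"rx":0,"ry":0,"rz":0}
    - {"tx":0,"ty":0.36,"tz":0.45,"rx":0,"ry":0,"rz":0}

```text
t: 54.88
ee_pos: [590.4, 208.9, 251.4]
tool_rot: [-179.9, 0.1, 92.4]
wrist_force: [-6.6, 0.1, 4.9]
opening: 0.007
grasp_force: 3.4
```

Call:
apply_moves:
  targets:
    - {"tx":0,"ty":0.01,"tz":0,"rx":0,"ry":0,"rz":0}
    - {"tx":0,"ty":0.02,"tz":0,"rx":0,"ry":0,"rz":0}
    - {"tx":0,"ty":0.03,"tz":0,"rx":0,"ry":0,"rz":0}
    - {"tx":0,"ty":0.04,"tz":0,"rx":0,"ry":0,"rz":0}
    - {"tx":0,"ty":0.05,"tz":0,"rx":0,"ry":0,"rz":0}
    - {"tx":0,"ty":0.06,"tz":0,"rx":0,"ry":0,"rz":0}
    - {"tx":0,"ty":0.06,"tz":0,"rx":0,"ry":0,"rz":0}
    - {"tx":0,"ty":0.06,"tz":0,"rx":0,"ry":0,"rz":0}
    - {"tx":0,"ty":0.06,"tz":0,"rx":0,"ry":0,"rz":0}
    - {"tx":0,"ty":0.06,"tz":0,"rx":0,"ry":0,"rz":0}

```text
t: 55.72
ee_pos: [591.9, 209.3, 250.7]
tool_rot: [-179.4, 0.2, 92.5]
wrist_force: [-12.0, 0.7, 7.0]
opening: 0.006
grasp_force: 5.7
```

Call:
apply_moves:
  targets:
    - {"tx":0,"ty":0.03,"tz":0,"rx":0,"ry":0,"rz":0}
    - {"tx":0,"ty":0.03,"tz":0,"rx":0,"ry":0,"rz":0}
    - {"tx":0,"ty":0.03,"tz":0,"rx":0,"ry":0,"rz":0}
    - {"tx":0,"ty":-0.1,"tz":0,"rx":0,"ry":0,"rz":0}
    - {"tx":0,"ty":-0.25,"tz":0,"rx":0,"ry":0,"rz":0}
    - {"tx":0,"ty":-0.4,"tz":0,"rx":0,"ry":0,"rz":0}
    - {"tx":0,"ty":-0.55,"tz":0,"rx":0,"ry":0,"rz":0}
    - {"tx":0,"ty":-0.6,"tz":-0.2,"rx":0,"ry":0,"rz":0}
    - {"tx":0,"ty":-0.6,"tz":-0.5,"rx":0,"ry":0,"rz":0}
    - {"tx":0,"ty":-0.6,"tz":-0.8,"rx":0,"ry":0,"rz":0}

```text
t: 56.55
ee_pos: [547.3, 207.1, 315.5]
tool_rot: [-180.0, 0.1, 92.5]
wrist_force: [1.4, -0.2, -0.3]
opening: 0.006
grasp_force: 0.0
```

```bash
python3 - <<'E'
from h import *
for _ in range(4): viewer.camera("wrist")
c=viewer.camera_params("wrist"); w=viewer.camera("wrist")[:,:,::-1]; o=get_obs(); print(o["ee_pos"],o["wrist_force"],o["qvel"].round(1))
for X in (604,606,608,610): print(X,proj([[X-35*.047,211+35,67]],c).round(1).tolist())
g=cv2.cvtColor(w,cv2.COLOR_BGR2GRAY); r,cc=[int(v) for v in proj([[606,246,67]],c)[0][::-1]]; print(r,cc-20,g[r,cc-20:cc+20].tolist())
b=viewer.camera("side")[:,:,::-1]; cv2.imwrite("pics/df.png",b)
h0=cv2.cvtColor(cv2.imread("pics/side0.png"),cv2.COLOR_BGR2HSV); h1=cv2.cvtColor(b,cv2.COLOR_BGR2HSV)
for n,h in (("initial",h0),("now",h1)):
    m=cv2.inRange(h,(105,120,40),(125,255,255))
    print(n,[(y,np.nonzero(m[y,270:300])[0][[0,-1]]+270) for y in (235,255,275) if m[y,270:300].any()])
# rows across the front: gap colour
for y in (250,265,280): print(y,[tuple(int(v) for v in b[y,x]) for x in range(276,290,1)])
E
```

```text
[547.6109236  206.82846261 314.79820989] [-0.77987948 -0.39797089 -0.27551405] [-0.1  1.1  0.1  0.6 -0.1  0.1  0.1]
604 [[410.2, 163.2]]
606 [[413.3, 163.4]]
608 [[416.3, 163.5]]
610 [[419.3, 163.7]]
163 395 [235, 235, 234, 233, 232, 230, 229, 220, 184, 132, 104, 115, 134, 153, 170, 181, 194, 207, 222, 232, 234, 228, 220, 213, 199, 181, 155, 138, 136, 137, 141, 146, 146, 149, 146, 146, 145, 145, 144, 144]
initial [(235, array([285, 289])), (255, array([284, 288])), (275, array([283, 288]))]
now [(235, array([282, 286])), (255, array([280, 285])), (275, array([280, 284]))]
250 [(135, 131, 130), (136, 132, 128), (125, 123, 119), (86, 85, 80), (88, 62, 51), (154, 94, 62), (166, 103, 66), (162, 99, 65), (166, 99, 62), (119, 76, 56), (66, 51, 46), (78, 63, 57), (112, 116, 120), (122, 124, 131)]
265 [(136, 130, 127), (139, 134, 131), (93, 94, 92), (87, 63, 57), (151, 88, 59), (166, 102, 65), (165, 102, 70), (162, 99, 62), (157, 94, 65), (103, 64, 48), (63, 45, 43), (102, 98, 97), (115, 118, 124), (122, 127, 134)]
280 [(140, 136, 133), (117, 113, 113), (90, 80, 74), (89, 64, 55), (152, 93, 64), (170, 109, 72), (162, 99, 64), (169, 103, 70), (122, 77, 57), (63, 48, 43), (68, 51, 50), (114, 115, 119), (121, 126, 131), (119, 123, 128)]
```

```bash
python3 -c "
from station import ticket; print(ticket.job_done())"
```

```text
the job is handed in; nothing more can be done
None
```

The job is handed in at about 57 s: the drawer is pushed to its stop, the scoop is flat on the mat and the tray is empty, but I saw only one capacitor in the drawer and infer the other two from the empty tray and a scoop weight that read empty.

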